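# Open the salsa rack for service

### The arm

A 6-joint arm with a two-finger parallel gripper is mounted at the origin on the work surface. World frame = base frame: x ahead of the robot, y to its left, z up, the work surface at z = 0. Lengths are in m, angles in rad, forces in N, time in s.
With the tool pointing down it reaches from about 0.375 to 0.9 m from the base axis. Payload 3.1 kg.
Tool frame: the origin (TCP) lies at the very end of the fingers, on their centre line; the grasp point (between the pads) lies 19 mm behind it; z points along the fingers, x is the direction in which the jaws open and shut, and the axes are right-handed (so a half turn about z gives the same grasp; the last joint's range is limited). The gripper opens to 87 mm and grips with 3 to 60 N. Pads are 19 mm wide; open, the fingers measure 117 mm over their backs; the gripper's body (75 mm by 190 mm) begins 51 mm behind the grasp point.
Start: joints at [1.129, 0.527, 1.433, -0, 1.181, -0.178], TCP at [0.162, 0.604, 0.2] pointing down, gripper open.
Joint ranges: [-3.08, 3.08], [-0.75, 2.2], [0.22, 2.44], [-1.43, 4.57], [0, 2.65], [-2.85, 2.85]. Speed limits (rad/s): [2.79, 2.79, 3.14, 3.14, 3.14, 3.14].

### API

Orientations are given as a unit quaternion [w, x, y, z].
In Python, from plant import sensors, capture, sign_off gives the robot as it stands.
- The arm moves only by the tool send_rows, never from a script. Its argument "rows" is a list of rows, each a list of 7 numbers: the finger opening in mm, from 0 to 87, then the shift along the tool's x, y, z in units of 25 mm (1.0 is 25 mm), then the turn, a rotation vector about the tool's x, y, z in units of 6 degrees (1.0 is 6 degrees). In form: [[fingers, tx, ty, tz, rx, ry, rz], ...]. A call has 1 to 8 rows; each row shifts and turns the commanded pose from where the row before left it, along the tool's axes as they then stand; what a row does not reach is not made up. A row lasts 1/12 s, in which the tool goes at most 41.7 mm and 7.16 degrees, less where a joint would pass 70% of its speed; a pose out of reach is approached as far as the arm can. A call is refused whole if a number of a shift passes 1 or a number of a turn 1, either way. A call with a gripper value outside its range is refused whole. The fingers move at their own pace and stop on an object; the grip force is fixed at half the most. Time passes only in rows, so rows that do not move let the fingers close. It gives the time, the measured TCP pose, the force and the opening at its end, in the units of the state.
- sensors.state(): the state, without advancing time (a new reading comes with each control period).
- capture(name): name is "scene" or "side" or "wrist"; returns a dict with "color" (480x640x3 uint8, red, green, blue), "z_map" (480x640 float32, m along the optical axis (not along the pixel's ray), 0 where there is no reading), "K" (3x3 intrinsics, pixels), "k1" (the pictures are not rectified: a ray, as slopes to the right and down, at radius r is drawn at 1 + k1 r^2 times it, then the intrinsics apply), "position" and "attitude" of the camera in the world. Camera axes: x right, y up, looking along -z (the intrinsics and any distortion apply to the point x, -y, -z); pixel columns grow to the right and rows downward; lengths in m; the calibration is good to about 2 mm. A picture is of the moment at which its call begins.
- sign_off(): hands the job in, once; it reports no verdict.
The state is a dict: "clock": time; "qpos": joint angles; "joint_vel": joint speeds; "tau": joint torques, N m; "tcp_pos": TCP position; "ee_rot": TCP orientation; "force": force on the tool from outside, world axes, zero at the start; "torque": the same for the moment, N m; "finger_gap": finger opening in m.
Only numpy, scipy, OpenCV 4.12 (cv2) and the standard library are available. Lean on these libraries where they do the work, as an engineer would, in place of code of your own. Each camera call takes 0.05 s, during which the arm holds its last target. There are 200 camera calls.

### The job

Open the salsa rack for service: first raise its clear guard to 60 degrees, let go and see that it stays there, then slide the three clay pots under the ledge, one into each bay, in the order of the studs on top of the ledge: the bay with one stud first, then two, then three. Push each pot in until you feel its hidden rubber bumper, press it home gently and steadily with about 8 N for half a second before backing off, and never ram it. Leave the pots upright under the ledge, the guard still raised, and the other things on the table where they are.

Things in the scene. Friction and masses are not known exactly. Their poses are not given: they have to be found in the camera images.
- rack: Wooden bottomless rack, fixed. Origin: on the table, mid-width, under its ledge's front edge. x points away from the robot into the bays, y left. Fences 32 mm high, 12 mm thick, at y = -150, -50, 50, 150 mm, from x = -55 to 115 mm, make three bays 88 mm wide, open in front, centred at y = -100, 0, 100 mm; their floor is the table.
- ledge_front (a point): Middle of the front lower edge of the rack's wooden ledge, 140 mm above the table. The ledge is 12 mm thick, 324 mm wide, roofs the bays from rack x = 0 to 125 mm and stands on end panels that begin at x = 40 mm. A pot goes home under it, so only a tool that leans (about 40 degrees, fingers pointing forward and down) can follow.
- back: Rear board of the rack (origin and axes as the rack's; face at x = 115 mm). Carries a rubber bumper in the middle of each bay, 50 mm wide, 12 to 48 mm above the table, on a damped spring: 0.8 N per mm, 24 mm travel. Each one's resting face is at an unknown x between 50 and 75 mm, hidden and not reported: feel for it. A released pot may creep back some mm.
- guard (a joint): Angle of the clear splash guard, rad: 0 level, pointing from the ledge to the robot; grows as its lip rises (1.05 = 60 degrees), range 0 to 1.6. Clear plate 4 mm thick, 120 mm from hinge to lip, 310 mm wide, 250 g. A friction hinge (0.4 N m, about 5 N at the lip to lift) holds it where it is left. Starts at 0.05 to 0.25, over the bays' mouths.
- guard_lip (a point): Middle of the guard's front lip, an aluminium rod 8 mm thick along the whole 310 mm width. Moves with the guard. It can be lifted from below anywhere along its width.
- guard_hinge (a point): Middle of the guard's hinge line, which runs along the rack's y axis, 148 mm above the table.
- tag1: Bay marker with one stud. Aluminium plate 34 x 62 mm, 6 mm thick, fixed on the ledge over one bay, with one round steel stud of 14 mm on it. Origin: middle of its underside, on the bay's centre line, 70 mm behind the ledge's front edge, 152 mm above the table. x points into the bay (away from the robot), y left. Which bay carries which plate changes.
- tag2: Bay marker with two studs. Aluminium plate 34 x 62 mm, 6 mm thick, fixed on the ledge over one bay, with two round steel studs 20 mm apart of 14 mm on it. Origin: middle of its underside, on the bay's centre line, 70 mm behind the ledge's front edge, 152 mm above the table. x points into the bay (away from the robot), y left. Which bay carries which plate changes.
- tag3: Bay marker with three studs. Aluminium plate 34 x 62 mm, 6 mm thick, fixed on the ledge over one bay, with three round steel studs 20 mm apart of 14 mm on it. Origin: middle of its underside, on the bay's centre line, 70 mm behind the ledge's front edge, 152 mm above the table. x points into the bay (away from the robot), y left. Which bay carries which plate changes.
- pot_a: One of three identical lidded terracotta salsa pots: straight-sided, 62 mm across, 34 mm high, lid and small knob to 45 mm, 150 to 310 g, loose on the table, its centre 110 to 155 mm in front of the ledge's front edge, one before each bay (up to 18 mm to one side). Origin: centre of its underside, z up.
- pot_b: One of three identical lidded terracotta salsa pots: straight-sided, 62 mm across, 34 mm high, lid and small knob to 45 mm, 150 to 310 g, loose on the table, its centre 110 to 155 mm in front of the ledge's front edge, one before each bay (up to 18 mm to one side). Origin: centre of its underside, z up.
- pot_c: One of three identical lidded terracotta salsa pots: straight-sided, 62 mm across, 34 mm high, lid and small knob to 45 mm, 150 to 310 g, loose on the table, its centre 110 to 155 mm in front of the ledge's front edge, one before each bay (up to 18 mm to one side). Origin: centre of its underside, z up.
- dish: Bystander: small white bowl, 52 mm across, 22 mm high, left of the pots. Origin under its centre.
- spoon: Bystander: metal spoon 170 mm long lying flat, right of the pots.
- jar: Bystander: glass jar, 68 mm across, 90 mm high, left of the rack. Origin under its centre.
- can: Bystander: food can, 68 mm across, 100 mm high, left of the rack. Origin under its centre.
- shaker: Bystander: steel shaker, 40 mm across, 75 mm high, right of the pots. Origin under its centre.
- spatula: Bystander: spatula 240 mm long, lying on the near right.
Things that resemble listed ones, but are neither listed nor needed, are in the scene too. What is shaped like the pot_a but red or yellow is not meant.

How it is judged:
By the outcome, as a careful person would: the job done as asked, in the order asked, and still so for the second after the job is handed in, with the robot touching nothing.
It also fails if it takes over 72 s, if anything falls off the work surface, if the arm or the gripper's body presses on something with over 40 N, if the wrist force passes 120 N, or if a joint passes its speed limit or range.

## Working session

There is one attempt and no reset: what is moved stays moved. The work goes in short steps, Python scripts to look and compute and a tool call to move; the robot and the scene stay as the last step left them, time stands still between calls to the robot, and variables do not carry over. Pictures are saved under pics/ and viewed, on a budget of 10 in all, crops included, one or two more only if the job needs it, and the job is handed in when it is done.

Besides the shell and the picture viewer there is one more tool, called after "Emit:" as name([rows], argument=value, ...), one row to a line, values as JSON. send_rows: Moves the arm, as the interface text tells. Its arguments: {"type":"object","properties":{"rows":{"type":"array"}},"required":["rows"]}

```bash
mkdir -p pics; ls
cat > h.py <<'E'
import numpy as np,cv2
from scipy.spatial.transform import Rotation as R
from plant import sensors,capture,sign_off
def rot(q): return R.from_quat([q[1],q[2],q[3],q[0]])
def camrot(c):
    a=np.array(c["attitude"],float)
    return a if a.shape==(3,3) else rot(a).as_matrix()
def cloud(c):
    K=np.array(c["K"]);z=c["z_map"];h,w=z.shape
    u,v=np.meshgrid(np.arange(w),np.arange(h))
    xd=(u-K[0,2])/K[0,0];yd=(v-K[1,2])/K[1,1]
    x,y=xd.copy(),yd.copy()
    for _ in range(8):
        f=1+c["k1"]*(x*x+y*y);x,y=xd/f,yd/f
    P=np.stack([x*z,-y*z,-z],-1)@camrot(c).T+np.array(c["position"])
    P[z==0]=np.nan
    return P
def save(n,im): cv2.imwrite('pics/'+n+'.png',im[...,::-1])
def proj(c,p):
    q=(np.array(p)-c["position"])@camrot(c);x,y=q[...,0]/-q[...,2],-q[...,1]/-q[...,2]
    f=1+c["k1"]*(x*x+y*y);K=np.array(c["K"])
    return np.stack([K[0,0]*x*f+K[0,2],K[1,1]*y*f+K[1,2]],-1)
E
python3 - <<'E'
from h import *
import pickle
s=sensors.state();print(s)
for n in("scene","side"):
    c=capture(n);save(n+"0",c["color"]);pickle.dump(c,open(n+".pkl","wb"));print(n,c["position"],c["attitude"],c["K"],c["k1"])
E
```

```text
pics
{'clock': 0.0, 'qpos': array([ 1.12950212e+00,  5.28479985e-01,  1.43391321e+00,  1.28766220e-05,
        1.18140711e+00, -1.78483515e-01]), 'joint_vel': array([-6.60052093e-04, -1.68514168e-03, -2.08687940e-05, -2.34644493e-03,
        7.22552226e-04, -1.06291324e-03]), 'tau': array([-6.64363452e-04, -4.40042996e+01, -1.76592672e+01,  6.32340624e-02,
        5.82202524e-02, -1.55832513e-04]), 'tcp_pos': array([0.16198647, 0.60282362, 0.19915975]), 'ee_rot': array([ 5.00029231e-04,  7.93662066e-01,  6.08357877e-01, -9.84093548e-04]), 'force': array([ 0.83391707, -0.68951747, -0.18051206]), 'torque': array([ 0.02329262,  0.04298721, -0.04876562]), 'finger_gap': 0.08692199929620195}
scene [ 0.54059337 -0.61617141  1.10830002] [0.96053821 0.2779309  0.00111679 0.01093211] [[495.27436997   0.         319.15919693]
 [  0.         495.27436997 239.01286926]
 [  0.           0.           1.        ]] 0.02423889409257845
side [0.36612517 0.84227337 0.67975425] [-0.07956703 -0.05195898  0.48206418  0.87096698] [[494.5646448    0.         320.26791797]
 [  0.         494.5646448  239.87886517]
 [  0.           0.           1.        ]] -0.10208524895642695
```

View pics/scene0.png

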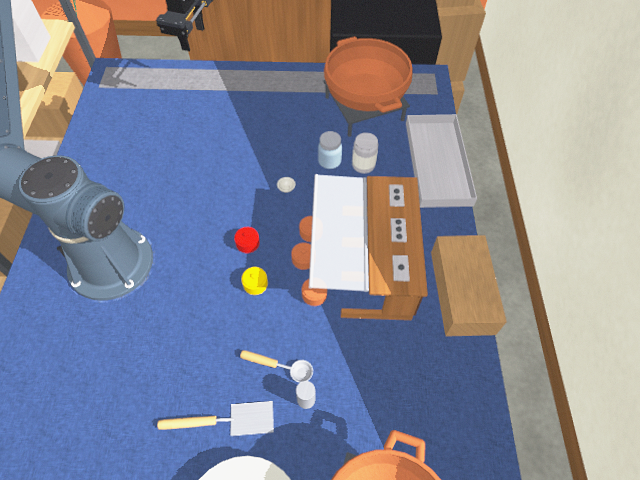

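View pics/side0.png

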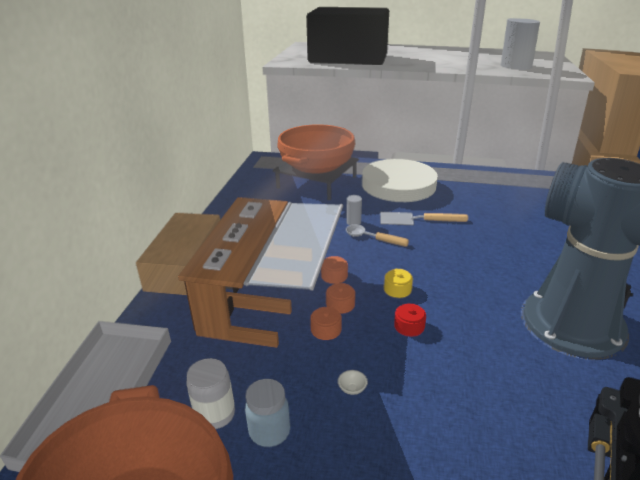

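Scene view: tags at (397,195) two studs, (398,230) three, (401,267) one; so the right bay is first, then left, then middle. Guard lip is near x≈312; pots at (308,228), (302,256), (314,292). The side view agrees.

Run:
```python
from h import *
import pickle
for n in("scene","side"):
    c=pickle.load(open(n+".pkl","rb"));P=cloud(c);hsv=cv2.cvtColor(c["color"],cv2.COLOR_RGB2HSV).astype(int)
    print(n)
    pts=[(397,195),(398,230),(401,267),(372,180),(373,292),(425,180)] if n=="scene" else [(217,259),(235,233),(251,210)]
    for u,v in pts: print((u,v),np.round(np.nanmedian(P[v-1:v+2,u-1:u+2],(0,1)),4))
    # terracotta pots
    H,S,V=hsv[...,0],hsv[...,1],hsv[...,2]
    x,y,z=P[...,0],P[...,1],P[...,2]
    reg=(x>.35)&(x<.75)&(y>-.35)&(y<.3)
    m=(((H>3)&(H<14)&(S>120))&reg&(z>.026)&(z<.06)).astype(np.uint8)
    k,l,st,ce=cv2.connectedComponentsWithStats(m)
    for i in range(1,k):
        if st[i,4]>40:
            q=P[l==i]; t=q[(q[:,2]>.029)&(q[:,2]<.039)]
            mid=(t[:,:2].max(0)+t[:,:2].min(0))/2
            print('pot',ce[i].round(),st[i,4],q.min(0).round(3),q.max(0).round(3),mid.round(4),hsv[l==i].mean(0).round())
    # ledge top
    m=(abs(z-.152)<.004)&(x>.5)&(H<20)&(S>100)
    q=P[m][:,:2].astype(np.float32);print('ledge',cv2.minAreaRect(q), len(q))
    # other blobs
    m=((S<60)&(z>.10)&(z<.25)&reg)
    q=P[m]; print('guard',len(q), q.min(0).round(3) if len(q) else'',q.max(0).round(3)if len(q) else'')
```

```text
scene
(397, 195) [0.7151 0.1093 0.1636]
(398, 230) [0.7109 0.01   0.1622]
(401, 267) [ 0.7112 -0.0866  0.1635]
(372, 180) [0.6582 0.1623 0.1527]
(373, 292) [ 0.6493 -0.1436  0.1522]
(425, 180) [0.827  0.2869 0.0041]
pot [306. 226.] 197 [0.479 0.071 0.027] [0.508 0.134 0.053] [0.4932 0.1022] [ 10. 159. 191.]
pot [301. 254.] 343 [ 0.462 -0.011  0.026] [0.507 0.052 0.048] [0.4847 0.0198] [ 10. 159. 192.]
pot [313. 293.] 312 [ 0.492 -0.112  0.026] [ 0.55  -0.057  0.044] [ 0.5208 -0.0841] [ 11. 156. 221.]
pot [397. 313.] 68 [ 0.683 -0.145  0.027] [ 0.75  -0.139  0.06 ] [ 0.7165 -0.1413] [ 13. 147. 153.]
ledge ((0.6497135758399963, 0.10923057794570923), (1.2340635061264038, 0.24743981659412384), 88.7988052368164) 5921
guard 7438 [ 0.512 -0.148  0.14 ] [0.731 0.179 0.169]
side
(217, 259) [0.7087 0.1281 0.161 ]
(235, 233) [0.7077 0.0273 0.1585]
(251, 210) [ 0.7058 -0.0731  0.1584]
pot [334. 266.] 350 [ 0.49  -0.1    0.026] [ 0.545 -0.042  0.048] [ 0.5171 -0.0709] [  8. 133. 134.]
pot [340. 294.] 457 [ 0.461 -0.     0.026] [0.518 0.057 0.048] [0.4893 0.0283] [  8. 141. 126.]
pot [258. 299.] 266 [0.588 0.064 0.026] [0.728 0.079 0.036] [0.6584 0.071 ] [ 13. 131. 111.]
pot [326. 318.] 569 [0.475 0.083 0.026] [0.534 0.14  0.047] [0.5045 0.1115] [  9. 145. 125.]
pot [228. 326.] 690 [0.589 0.165 0.026] [0.75  0.178 0.06 ] [0.6694 0.1711] [ 13. 136. 114.]
ledge ((0.6554900407791138, -0.03914278745651245), (1.2866917848587036, 0.24190624058246613), 89.61204528808594) 4619
guard 6382 [ 0.509 -0.145  0.118] [0.733 0.178 0.167]
```

```bash
cat >> h.py <<'E'
YAW=np.radians(-1.2); O=np.array([.641,.019,0.])
RZ=R.from_euler('z',YAW)
def w(p): return RZ.apply(p)+O          # rack -> world
def ori(L,yaw=YAW): # lean L deg, jaws along rack y
    L=np.radians(L);M=np.array([[0,np.cos(L),np.sin(L)],[1,0,0],[0,np.sin(L),-np.cos(L)]])
    return R.from_euler('z',yaw)*R.from_matrix(M)
def plan(wps,f,start=None):
    """wps: (pos,Rot,N or 0); prints rounded rows, simulating rounding"""
    s=sensors.state();p,r=start or (s["tcp_pos"],rot(s["ee_rot"]));rows=[]
    for P,Q,N in wps:
        d=np.abs(r.inv().apply(P-p)).max()/.0245;a=(r.inv()*Q).magnitude()/np.radians(5.9)
        n=max(N,int(np.ceil(max(d,a,1e-9))));n=max(n,1)
        p0,r0=p,r;dv=(r0.inv()*Q).as_rotvec()
        for i in range(1,n+1):
            pt=p0+(P-p0)*i/n;rt=r0*R.from_rotvec(dv*i/n)
            t=np.clip(np.round(r.inv().apply(pt-p)/.025,2),-1,1);q=np.clip(np.round((r.inv()*rt).as_rotvec()/np.radians(6),2),-1,1)
            rows.append([f,*(t+0),*(q+0)]);p=p+r.apply(t*.025);r=r*R.from_rotvec(q*np.radians(6))
    for i in range(0,len(rows),8): print("["+",".join("["+",".join("%g"%v for v in x)+"]" for x in rows[i:i+8])+"]")
    print('end',p.round(4));return p,r
def st():
    s=sensors.state();T=rot(s["ee_rot"]).as_matrix()
    print('t%.2f'%s["clock"],'tcp',s["tcp_pos"].round(4),'lean',np.degrees(np.arctan2(T[0,2],-T[2,2])).round(1),'F',s["force"].round(1),'rack',RZ.inv().apply(s["tcp_pos"]-O).round(4),'q',s["qpos"].round(2))
E
python3 - <<'E'
from h import *
plan([(np.array([.30,.30,.33]),ori(0,np.radians(-5)),0),(np.array([.40,.02,.33]),ori(30),0)],0)
E
```

```text
[[0,-0.93,0.77,-0.47,0,0,-0.15],[0,-0.95,0.76,-0.48,0,0,-0.15],[0,-0.96,0.74,-0.47,0,0,-0.16],[0,-0.97,0.72,-0.48,0,0.01,-0.15],[0,-0.98,0.71,-0.47,0,0,-0.15],[0,-0.99,0.69,-0.48,0,0,-0.15],[0,-1,0.68,-0.47,0,0,-0.16],[0,-1,0.66,-0.47,0,0,-0.15]]
[[0,-1,0.65,-0.48,0,0,-0.15],[0,-1,0.63,-0.47,0,0.01,-0.15],[0,-1,0.61,-0.48,0,0,-0.16],[0,-0.91,0.41,0,-0.42,0.01,-0.05],[0,-0.91,0.41,0.02,-0.41,0.02,-0.05],[0,-0.92,0.4,0.03,-0.42,0.01,-0.05],[0,-0.92,0.4,0.05,-0.42,0.01,-0.06],[0,-0.92,0.38,0.06,-0.41,0.02,-0.05]]
[[0,-0.92,0.38,0.08,-0.42,0.01,-0.05],[0,-0.92,0.37,0.1,-0.42,0.01,-0.05],[0,-0.93,0.37,0.11,-0.42,0.02,-0.05],[0,-0.93,0.35,0.12,-0.41,0.01,-0.05],[0,-0.93,0.34,0.14,-0.42,0.01,-0.05],[0,-0.93,0.33,0.15,-0.42,0.02,-0.05],[0,-0.93,0.31,0.16,-0.41,0.01,-0.06]]
end [0.3999 0.0201 0.33  ]
```

Emit:
send_rows([
  [0,-0.93,0.77,-0.47,0,0,-0.15],
  [0,-0.95,0.76,-0.48,0,0,-0.15],
  [0,-0.96,0.74,-0.47,0,0,-0.16],
  [0,-0.97,0.72,-0.48,0,0,-0.15],
  [0,-0.98,0.71,-0.47,0,0,-0.15],
  [0,-0.99,0.69,-0.48,0,0,-0.15],
  [0,-1,0.68,-0.47,0,0,-0.16],
  [0,-1,0.66,-0.47,0,0,-0.15],
])

```text
clock: 0.77
tcp_pos: [0.2626, 0.3819, 0.2951]
ee_rot: [0.0, 0.753, 0.658, -0.0]
force: [1.6, 0.1, 1.5]
finger_gap: 0.0412
```

Emit:
send_rows([
  [0,-1,0.65,-0.48,0,0,-0.15],
  [0,-1,0.63,-0.47,0,0,-0.15],
  [0,-1,0.61,-0.48,0,0,-0.16],
  [0,-0.91,0.41,0,-0.42,0.01,-0.05],
  [0,-0.91,0.41,0.02,-0.41,0.02,-0.05],
  [0,-0.92,0.4,0.03,-0.42,0.01,-0.05],
  [0,-0.92,0.4,0.05,-0.42,0.01,-0.06],
  [0,-0.92,0.38,0.06,-0.41,0.02,-0.05],
])

```text
clock: 1.43
tcp_pos: [0.3418, 0.1844, 0.3305]
ee_rot: [0.078, 0.723, 0.682, 0.077]
force: [-0.1, -0.1, 0.3]
finger_gap: 0.0004
```

Emit:
send_rows([
  [0,-0.92,0.38,0.08,-0.42,0.01,-0.05],
  [0,-0.92,0.37,0.1,-0.42,0.01,-0.05],
  [0,-0.93,0.37,0.11,-0.42,0.02,-0.05],
  [0,-0.93,0.35,0.12,-0.41,0.01,-0.05],
  [0,-0.93,0.34,0.14,-0.42,0.01,-0.05],
  [0,-0.93,0.33,0.15,-0.42,0.02,-0.05],
  [0,-0.93,0.31,0.16,-0.41,0.01,-0.06],
  [0,0,0,0,0,0,0],
])

```text
clock: 2.1
tcp_pos: [0.4, 0.0161, 0.3303]
ee_rot: [0.187, 0.693, 0.673, 0.18]
force: [0.5, -0.7, 0.6]
finger_gap: 0.0006
```

Run:
```python
from h import *
import pickle
st();c=capture("wrist");pickle.dump(c,open("wrist.pkl","wb"));save("wrist0",c["color"]);print(c["position"])
```

```text
t2.10 tcp [0.4    0.0161 0.3303] lean 30.0 F [ 0.5 -0.7  0.6] rack [-0.2409 -0.008   0.3303] q [-0.4  -0.21  2.11  0.26  0.76 -2.08]
[0.25172353 0.02187967 0.45696229]
```

View pics/wrist0.png

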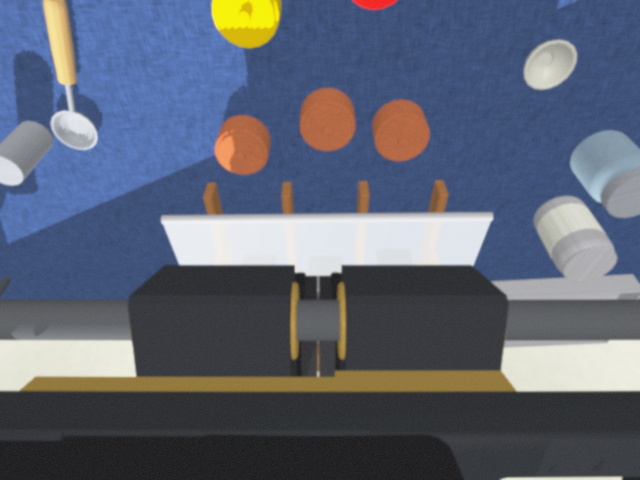

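Wrist view: image down is +x, left is −y. Pots at (243,145), (327,120), (400,130); lip along row 217; fence tips at columns 212/288/364/440, row ~190; yellow (247,15) and red (375,0) decoys just in front.

Run:
```python
from h import *
import pickle
c=pickle.load(open("wrist.pkl","rb"));P=cloud(c);hsv=cv2.cvtColor(c["color"],cv2.COLOR_RGB2HSV).astype(int);H,S,V=[hsv[...,i] for i in range(3)]
for n,(u0,u1,v0,v1) in dict(right=(205,282,105,185),mid=(295,362,80,160),left=(368,435,92,170)).items():
    q=P[v0:v1,u0:u1].reshape(-1,3);t=q[(q[:,2]>.031)&(q[:,2]<.036+.004)]
    (cx,cy),rr=cv2.minEnclosingCircle(t[:,:2].astype(np.float32));print('pot',n,len(t),cx,cy,rr, t[:,2].mean(), q[:,2].max())
for n,(u,v0,v1) in dict(f0=(212,184,205),f1=(288,184,205),f2=(364,184,205),f3=(440,184,205)).items():
    q=P[v0:v1,u-12:u+12].reshape(-1,3);t=q[(q[:,2]>.027)&(q[:,2]<.038)]
    print(n,len(t),t.min(0).round(4),t.max(0).round(4),np.median(t,0).round(4))
for u in range(175,490,35):
    col=P[205:228,u]; 
    i=np.nanargmax(np.where(col[:,2]<.2,col[:,2],np.nan)); print('lip',u,205+i,col[i].round(4),P[240,u].round(4))
for n,(u0,u1,v0,v1) in dict(yel=(205,290,0,50),red=(340,410,0,12),dish=(520,580,38,95)).items():
    q=P[v0:v1,u0:u1].reshape(-1,3);t=q[(q[:,2]>.015)];print(n,t.min(0).round(3),t.max(0).round(3))
```

```text
pot right 1796 0.520018458366394 -0.07628852874040604 0.03119058348238468 0.03614648208219751 nan
pot mid 2069 0.4904022514820099 0.023952513933181763 0.03097699023783207 0.036254724936202784 nan
pot left 1954 0.5060530304908752 0.10747811943292618 0.031029952690005302 0.03638940879843252 nan
f0 97 [ 0.5839 -0.1365  0.0271] [ 0.5988 -0.1242  0.0322] [ 0.5906 -0.1298  0.0305]
f1 105 [ 0.5853 -0.0365  0.0272] [ 0.6004 -0.0244  0.0326] [ 0.5917 -0.0302  0.0307]
f2 110 [0.5872 0.0635 0.027 ] [0.6039 0.0753 0.0333] [0.5945 0.0692 0.0307]
f3 121 [0.5887 0.1632 0.0271] [0.6069 0.1751 0.033 ] [0.5968 0.1687 0.0308]
lip 175 219 [ 0.5116 -0.1199  0.1579] [ 0.5417 -0.1286  0.1548]
lip 210 221 [ 0.5143 -0.0874  0.1586] [ 0.5433 -0.0942  0.1542]
lip 245 222 [ 0.5171 -0.055   0.158 ] [ 0.5447 -0.0596  0.1537]
lip 280 221 [ 0.5164 -0.0219  0.1583] [ 0.5451 -0.0248  0.1543]
lip 315 221 [0.5171 0.0109 0.1586] [0.5467 0.0098 0.1536]
lip 350 220 [0.5172 0.0436 0.1581] [0.5463 0.0444 0.155 ]
lip 385 220 [0.5174 0.0761 0.1588] [0.5479 0.079  0.1543]
lip 420 220 [0.5187 0.1088 0.1584] [0.549  0.1137 0.1542]
lip 455 219 [0.5181 0.1412 0.1586] [0.5502 0.1485 0.1539]
yel [ 0.359 -0.08   0.015] [ 0.403 -0.019  0.046]
red [0.363 0.049 0.031] [0.372 0.087 0.04 ]
dish [0.407 0.226 0.015] [0.459 0.279 0.024]
```

```bash
sed -i 's/^YAW=.*/YAW=np.radians(-0.9); O=np.array([.641,.0186,0.])/' h.py
cat >> h.py <<'E'
def lift(th,L,off=.0135,s=.022,y=0):
    t,l=np.radians(th),np.radians(L);p=np.array([-.12*np.cos(t),y,.148+.12*np.sin(t)])
    return w(p-off*np.array([np.cos(l),0,np.sin(l)])+s*np.array([np.sin(l),0,-np.cos(l)])),ori(L)
E
python3 - <<'E'
from h import *
a=[(*lift(4,62,.045,-.08),0),(*lift(4,62,.040,.022),0),(*lift(4,62),0)]
e=plan(a,0)
print('arc');e=plan([(*lift(t,66-t),0) for t in range(8,61,4)],0,e)
E
```

```text
[[0,0.03,-0.35,0.96,-0.76,0.01,-0.01],[0,0.02,-0.43,0.92,-0.77,0.02,-0.01],[0,0.03,-0.51,0.89,-0.76,0.01,-0.02],[0,0.03,-0.57,0.85,-0.76,0.01,-0.01],[0,0.02,-0.63,0.79,-0.77,0.01,-0.01],[0,0.03,-0.7,0.75,-0.76,0.02,-0.01],[0,0.02,-0.76,0.68,-0.76,0.01,-0.02],[0,0,0.04,0.82,0,0,0]]
[[0,0,0.04,0.81,0,0,0],[0,0,0.04,0.82,0,0,0],[0,0,0.04,0.82,0,0,0],[0,0,0.04,0.81,0,0,0],[0,0,0.53,0,0,0,0],[0,0,0.53,0,0,0,0]]
end [0.5343 0.0203 0.134 ]
arc
[[0,0,0.26,-0.16,0.66,0,0],[0,0,0.25,-0.17,0.67,0,0],[0,0,0.25,-0.16,0.67,0,0],[0,0,0.25,-0.17,0.66,0,0],[0,0,0.25,-0.16,0.67,0,0],[0,0,0.25,-0.17,0.67,0,0],[0,0,0.25,-0.16,0.66,0,0],[0,0,0.25,-0.17,0.67,0,0]]
[[0,0,0.25,-0.16,0.67,0,0],[0,0,0.25,-0.17,0.66,0,0],[0,0,0.25,-0.16,0.67,0,0],[0,0,0.25,-0.17,0.67,0,0],[0,0,0.25,-0.17,0.66,0,0],[0,0,0.25,-0.16,0.67,0,0]]
end [0.5698 0.0197 0.2286]
```

Emit:
send_rows([
  [0,0.03,-0.35,0.96,-0.76,0.01,-0.01],
  [0,0.02,-0.43,0.92,-0.77,0.02,-0.01],
  [0,0.03,-0.51,0.89,-0.76,0.01,-0.02],
  [0,0.03,-0.57,0.85,-0.76,0.01,-0.01],
  [0,0.02,-0.63,0.79,-0.77,0.01,-0.01],
  [0,0.03,-0.7,0.75,-0.76,0.02,-0.01],
  [0,0.02,-0.76,0.68,-0.76,0.01,-0.02],
  [0,0,0,0,0,0,0],
])

```text
clock: 2.82
tcp_pos: [0.4086, 0.0825, 0.3058]
ee_rot: [0.298, 0.65, 0.637, 0.289]
force: [-0.1, 0.8, -0.9]
finger_gap: 0.0004
```

Run:
```python
from h import *
st(); print(lift(4,62,.045,-.08)[0]); e=plan([(*lift(4,62,.040,.022),0),(*lift(4,62),0)],0)
```

```text
t2.82 tcp [0.4086 0.0825 0.3058] lean 49.1 F [-0.1  0.8 -0.9] rack [-0.2333  0.0603  0.3058] q [-0.15 -0.15  2.4   1.2   0.1  -2.85]
[0.42955637 0.02192162 0.15419586]
[[0,-0.26,-0.32,0.95,-0.24,0.01,0],[0,-0.26,-0.35,0.95,-0.24,0,0],[0,-0.27,-0.37,0.93,-0.24,0.01,0],[0,-0.26,-0.39,0.93,-0.24,0.01,0],[0,-0.27,-0.42,0.91,-0.23,0.01,0],[0,-0.26,-0.44,0.91,-0.24,0,0],[0,-0.27,-0.46,0.89,-0.24,0.01,0],[0,-0.26,-0.48,0.88,-0.24,0.01,0]]
[[0,-0.27,-0.51,0.87,-0.24,0.01,0],[0,0,0.53,0,0,0,0],[0,0,0.53,0,0,0,0]]
end [0.5343 0.0203 0.1341]
```

```bash
cat > fk.py <<'E'
import numpy as np
from scipy.optimize import least_squares
from scipy.spatial.transform import Rotation as R
D=[([1.1295,.52848,1.43391,0,1.18141,-.17848],[.16199,.60282,.19916],[.0005,.79366,.60836,-.00098]),
([-.4,-.21,2.11,.26,.76,-2.08],[.4,.0161,.3303],[.187,.693,.673,.18]),
([-.15,-.15,2.4,1.2,.1,-2.85],[.4086,.0825,.3058],[.298,.65,.637,.289])]
def fk(q,P):
    h,a,b,e,c,lat,x0=P
    A=R.from_euler('z',q[0]);B=R.from_euler('y',q[1]);C=R.from_euler('y',q[1]+q[2])
    W=C*R.from_euler('z',q[3])*R.from_euler('y',q[4])*R.from_euler('z',q[5])
    p=np.array([x0,lat,h])+B.apply([0,0,a])+C.apply([e,0,b])+W.apply([0,0,c])
    return A.apply(p),A*W
E
python3 - <<'E'
from fk import *
ro=lambda q:R.from_quat([q[1],q[2],q[3],q[0]])
for q,p,o in D: print((fk(q,[0]*7)[1].inv()*ro(o)).as_rotvec(), (fk(q,[0]*7)[1]).as_matrix()[:,2],ro(o).as_matrix()[:,2])
def f(P): return np.concatenate([fk(q,P)[0]-p for q,p,o in D]+[0.02*(np.array(P)-[.2,.45,.4,0,.25,.11,0])])
s=least_squares(f,[.2,.4,.4,0,.25,.11,0]);print(s.x.round(3),s.fun[:9].round(4))
E
```

```text
[-1.31043705e-05  1.07331749e-05  3.14158602e+00] [-9.42783288e-04 -1.99587824e-03 -9.99997564e-01] [-9.47214267e-04 -1.98604700e-03 -9.99997579e-01]
[-5.04538000e-03  3.06553837e-03  3.13589802e+00] [ 0.50249138 -0.02016268 -0.86434708] [ 0.500908   -0.01689276 -0.86533566]
[-1.63975669e-03  4.91384991e-03  3.13565492e+00] [ 0.75692854 -0.02029321 -0.65318249] [ 0.75490359 -0.01920259 -0.6555546 ]
[0.257 0.59  0.384 0.104 0.325 0.112 0.002] [-0.0011  0.0004 -0.0003 -0.0004 -0.0008  0.0003  0.0001 -0.0003 -0.    ]
```

```bash
cat >> fk.py <<'E'
PP=[.257,.59,.384,.104,.325,.112,.002]
LO=np.array([-3.08,-.75,.22,-1.43,0,-2.85]);HI=np.array([3.08,2.2,2.44,4.57,2.65,2.85])
def ik(p,r,seed):
    def f(q):
        P,W=fk(q,PP);return np.r_[(P-p)*5,(W*R.from_euler('z',np.pi)).inv().__mul__(r).as_rotvec()]
    s=least_squares(f,np.clip(seed,LO+1e-3,HI-1e-3),bounds=(LO,HI),max_nfev=60);return s.x,np.abs(s.fun).max()
def sols(p,r):
    out=[]
    for j4 in(-.5,.3,1.2,2.,3.2,4.2):
        for j6 in(-2.,-1,0,1.,2):
            q,e=ik(p,r,[-.3,0,2.,j4,.5,j6])
            if e<2e-3 and not any(np.abs(q-o).max()<.05 for o in out): out.append(q)
    return out
E
python3 - <<'E'
from h import *; from fk import *
Z=R.from_euler('z',np.pi)
for nm,(p,r) in {'pre62':lift(4,62,.04,.022),'l4':lift(4,62),'l30':lift(30,36),'l60':lift(60,6),'pre50':lift(4,50,.04,.022),'l4_45':lift(4,45),
 'pushR0':(w([-.155,-.1,.02]),ori(40)),'pushR1':(w([.02,-.1,.02]),ori(40)),'pushM0':(w([-.20,0,.02]),ori(40)),'pushM1':(w([.02,0,.02]),ori(40)),'pushL0':(w([-.18,.1,.02]),ori(40)),'pushL1':(w([.02,.1,.02]),ori(40))}.items():
    for fl,rr in((0,r),(1,r*Z)):
        for q in sols(p,rr): print(nm,fl,q.round(2))
E
```

```text
l30 1 [-0.26  0.32  2.19  1.46  0.14 -0.09]
l60 0 [-0.17  0.38  1.62  0.02  1.04 -1.74]
l60 1 [-0.17  0.38  1.62  0.02  1.04  1.41]
l4_45 0 [-0.3   0.56  2.41  2.79  0.63  1.65]
l4_45 1 [-0.3   0.56  2.41  2.79  0.63 -1.49]
pushR1 0 [-0.42  0.8   2.03  2.49  0.43  1.86]
pushR1 1 [-0.42  0.8   2.03  2.49  0.43 -1.28]
pushM1 0 [-0.2   0.8   2.04  2.84  0.41  1.71]
pushM1 1 [-0.2   0.8   2.04  2.84  0.41 -1.44]
pushL1 0 [0.02 0.81 2.   3.21 0.36 1.54]
pushL1 1 [ 0.02  0.81  2.    3.21  0.36 -1.61]
```

Run:
```python
from h import *; from fk import *
Z=R.from_euler('z',np.pi)
def scan(nm,g,Ls):
    for L in Ls:
        p,r=g(L);o=[]
        for j4 in(0,.3,1.5,2.8):
            q,e=ik(p,r*Z,[-.3,.4,2.,j4,.5,1. if j4<2 else -1.4])
            if e<2e-3 and not any(np.abs(q-x).max()<.05 for x in o): o.append(q)
        print(nm,L,*[q.round(2) for q in o])
for t in(4,25,60): scan('lift%d'%t,lambda L:lift(t,L),(10,20,25,30,35))
for y in(-.1,0,.1):
  for x in(-.19,-.15,-.1,-.05,.02): scan('push%g %g'%(y,x),lambda L:(w([x,y,.02]),ori(L)),(0,15,30,35,40,45))
```

```text
lift4 10 [-0.2   0.42  1.93  0.05  0.62  1.34]
lift4 20 [-0.22  0.4   2.07  0.21  0.34  1.17]
lift4 25 [-0.24  0.4   2.14  0.49  0.2   0.89]
lift4 30 [-0.25  0.42  2.21  1.49  0.12 -0.13]
lift4 35 [-0.27  0.44  2.27  2.44  0.23 -1.09]
lift25 10 [-0.2   0.36  1.86  0.05  0.75  1.36]
lift25 20 [-0.22  0.32  1.99  0.15  0.49  1.25]
lift25 25 [-0.23  0.32  2.06  0.27  0.35  1.12]
lift25 30 [-0.25  0.32  2.13  0.58  0.21  0.8 ]
lift25 35 [-0.26  0.34  2.2   1.5   0.14 -0.14]
lift60 10 [-0.18  0.35  1.68  0.03  0.94  1.39]
lift60 20 [-0.2   0.3   1.82  0.1   0.68  1.32]
lift60 25 [-0.21  0.29  1.88  0.16  0.55  1.26]
lift60 30 [-0.22  0.28  1.95  0.25  0.41  1.16]
lift60 35 [-0.23  0.27  2.02  0.47  0.27  0.94]
push-0.1 -0.19 0 [-0.42  0.63  2.01 -0.    0.49  1.17]
push-0.1 -0.19 15 [-0.51  0.64  2.23  1.24  0.13 -0.15]
push-0.1 -0.19 30
push-0.1 -0.19 35
push-0.1 -0.19 40
push-0.1 -0.19 45
push-0.1 -0.15 0 [-0.39  0.66  1.91  0.    0.57  1.2 ]
push-0.1 -0.15 15 [-0.46  0.64  2.13  0.7   0.17  0.44]
push-0.1 -0.15 30 [-0.57  0.75  2.35  2.54  0.49 -1.52]
push-0.1 -0.15 35 [-0.61  0.83  2.4
[... 3163 characters left out ...]

push0.1 -0.1 45 [ 0.04  0.91  2.36  3.19  0.91 -1.56]
push0.1 -0.05 0 [ 0.01  0.74  1.63 -0.    0.77  1.6 ]
push0.1 -0.05 15 [ 0.02  0.7   1.85 -0.03  0.34  1.63]
push0.1 -0.05 30 [ 0.02  0.73  2.05  3.26  0.16 -1.65]
push0.1 -0.05 35 [ 0.03  0.76  2.12  3.21  0.35 -1.6 ]
push0.1 -0.05 40 [ 0.03  0.81  2.17  3.2   0.54 -1.58]
push0.1 -0.05 45 [ 0.03  0.87  2.23  3.19  0.74 -1.57]
push0.1 0.02 0 [0.01 0.81 1.44 0.   0.9  1.6 ]
push0.1 0.02 15 [ 0.01  0.75  1.67 -0.02  0.46  1.61]
push0.1 0.02 30 [ 0.02  0.75  1.88  4.03  0.02 -2.43]
push0.1 0.02 35 [ 0.02  0.77  1.94  3.25  0.19 -1.65]
push0.1 0.02 40 [ 0.02  0.81  2.    3.21  0.36 -1.61]
push0.1 0.02 45 [ 0.02  0.85  2.05  3.19  0.54 -1.59]
```

```bash
cat >> h.py <<'E'
_o=ori
def ori(L,yaw=YAW): return _o(L,yaw)*R.from_euler('z',np.pi)
E
python3 - <<'E'
from h import *
p=np.array([.43,.02,.30])
e=plan([(p,_o(15),0),(p,_o(15)*R.from_euler('z',np.pi/2),0),(p,_o(15)*R.from_euler('z',3.1),0)],0)
E
```

```text
Traceback (most recent call last):
NameError: name '_o' is not defined
```

```bash
sed -i 's/_o=ori/ori0=ori/;s/_o(L,yaw)/ori0(L,yaw)/' h.py
python3 - <<'E'
from h import *
p=np.array([.43,.02,.30])
e=plan([(p,ori0(15),0),(p,ori0(15)*R.from_euler('z',np.pi/2),0),(p,ori0(15)*R.from_euler('z',3.1),0)],0)
E
```

```text
[[0,-0.41,0.07,0.14,0.95,0.01,0],[0,-0.42,0.08,0.13,0.94,0.01,-0.01],[0,-0.41,0.1,0.13,0.95,0.01,0],[0,-0.42,0.1,0.11,0.95,0.01,-0.01],[0,-0.41,0.12,0.1,0.95,0.01,0],[0,-0.41,0.13,0.09,0.94,0.01,-0.01],[0,0,0,0,0,0,0.94],[0,0,0,0,0,0,0.94]]
[[0,0,0,0,0,0,0.93],[0,0,0,0,0,0,0.94],[0,0,0,0,0,0,0.94],[0,0,0,0,0,0,0.94],[0,0,0,0,0,0,0.93],[0,0,0,0,0,0,0.94],[0,0,0,0,0,0,0.94],[0,0,0,0,0,0,0.94]]
[[0,0,0,0,0,0,0.93],[0,0,0,0,0,0,0.94],[0,0,0,0,0,0,0.94],[0,0,0,0,0,0,0.94],[0,0,0,0,0,0,0.93],[0,0,0,0,0,0,0.94],[0,0,0,0,0,0,0.97],[0,0,0,0,0,0,0.98]]
[[0,0,0,0,0,0,0.97],[0,0,0,0,0,0,0.97],[0,0,0,0,0,0,0.98],[0,0,0,0,0,0,0.97],[0,0,0,0,0,0,0.98],[0,0,0,0,0,0,0.97],[0,0,0,0,0,0,0.97],[0,0,0,0,0,0,0.98]]
[[0,0,0,0,0,0,0.97],[0,0,0,0,0,0,0.97],[0,0,0,0,0,0,0.98],[0,0,0,0,0,0,0.97],[0,0,0,0,0,0,0.97]]
end [0.4301 0.0201 0.3001]
```

Emit:
send_rows([
  [0,-0.41,0.07,0.14,0.95,0,0],
  [0,-0.42,0.08,0.13,0.94,0,0],
  [0,-0.41,0.1,0.13,0.95,0,0],
  [0,-0.42,0.1,0.11,0.95,0,0],
  [0,-0.41,0.12,0.1,0.95,0,0],
  [0,-0.41,0.13,0.09,0.94,0,0],
  [0,0,0,0,0,0,1],
  [0,0,0,0,0,0,1],
])

```text
clock: 3.48
tcp_pos: [0.4379, 0.0564, 0.3122]
ee_rot: [0.148, 0.751, 0.609, 0.207]
force: [-0.3, 0.8, -0.9]
finger_gap: 0.0007
```

Emit:
send_rows([
  [0,0,0,0,0,0,1],
  [0,0,0,0,0,0,1],
  [0,0,0,0,0,0,1],
  [0,0,0,0,0,0,1],
  [0,0,0,0,0,0,1],
  [0,0,0,0,0,0,1],
  [0,0,0,0,0,0,1],
  [0,0,0,0,0,0,1],
])

```text
clock: 4.15
tcp_pos: [0.4354, 0.0575, 0.3107]
ee_rot: [0.05, 0.934, 0.252, 0.249]
force: [0.5, -0.2, 0.6]
finger_gap: 0.0004
```

Emit:
send_rows([
  [0,0,0,0,0,0,1],
  [0,0,0,0,0,0,1],
  [0,0,0,0,0,0,1],
  [0,0,0,0,0,0,1],
  [0,0,0,0,0,0,1],
  [0,0,0,0,0,0,1],
  [0,0,0,0,0,0,1],
  [0,0,0,0,0,0,1],
])

```text
clock: 4.82
tcp_pos: [0.4354, 0.0575, 0.3107]
ee_rot: [-0.055, 0.956, -0.15, 0.248]
force: [0.6, -0.1, -0.2]
finger_gap: 0.0004
```

Emit:
send_rows([
  [0,0,0,0,0,0,1],
  [0,0,0,0,0,0,1],
  [0,0,0,0,0,0,1],
  [0,0,0,0,0,0,1],
  [0,0,0,0,0,0,1],
  [0,0,0,0,0,0,1],
  [0,0,0,0,0,0,1],
  [0,0,0,0,0,0,1],
])

```text
clock: 5.48
tcp_pos: [0.4354, 0.0575, 0.3107]
ee_rot: [-0.151, 0.812, -0.526, 0.204]
force: [-0.3, -0.1, 0.6]
finger_gap: 0.0005
```

Run:
```python
from h import *
st();f=lambda t,*a:lift(t,20+min(t,30)*.1,*a)
e=plan([(*f(4,.045,-.03),0),(*f(4,.040,.022),0),(*f(4),0)],0)
print('arc');e=plan([(*f(t),0) for t in range(9,61,3)],0,e)
```

```text
t5.48 tcp [0.4354 0.0575 0.3107] lean 29.4 F [-0.3 -0.1  0.6] rack [-0.2062  0.0357  0.3107] q [-0.24 -0.1   2.08  0.24  0.67  0.76]
[[0,0.14,0.36,0.93,-0.26,0.01,0.68],[0,0.16,0.32,0.93,-0.25,0.01,0.69],[0,0.18,0.28,0.94,-0.26,0,0.68],[0,0.2,0.24,0.95,-0.26,0.01,0.68],[0,0.22,0.21,0.96,-0.26,0.01,0.68],[0,0.23,0.16,0.96,-0.25,0.01,0.69],[0,0,-0.07,0.69,0,0,0],[0,0,-0.07,0.7,0,0,0]]
[[0,0,-0.06,0.69,0,0,0],[0,0,-0.53,0,0,0,0],[0,0,-0.53,0,0,0,0]]
end [0.5163 0.0205 0.131 ]
arc
[[0,0,-0.2,-0.37,0.08,0,0],[0,0,-0.14,-0.21,0.05,0,0],[0,0,-0.14,-0.2,0.05,0,0],[0,0,-0.16,-0.2,0.05,0,0],[0,0,-0.17,-0.19,0.05,0,0],[0,0,-0.18,-0.17,0.05,0,0],[0,0,-0.2,-0.17,0.05,0,0],[0,0,-0.2,-0.15,0.05,0,0]]
[[0,0,-0.2,-0.15,0,0,0],[0,0,-0.21,-0.13,0,0,0],[0,0,-0.22,-0.13,0,0,0],[0,0,-0.23,-0.11,0,0,0],[0,0,-0.23,-0.1,0,0,0],[0,0,-0.23,-0.09,0,0,0],[0,0,-0.24,-0.07,0,0,0],[0,0,-0.24,-0.07,0,0,0]]
[[0,0,-0.25,-0.05,0,0,0],[0,0,-0.25,-0.03,0,0,0]]
end [0.5772 0.0196 0.2263]
```

Emit:
send_rows([
  [0,0.14,0.36,0.93,-0.26,0.01,0.68],
  [0,0.16,0.32,0.93,-0.25,0.01,0.69],
  [0,0.18,0.28,0.94,-0.26,0,0.68],
  [0,0.2,0.24,0.95,-0.26,0.01,0.68],
  [0,0.22,0.21,0.96,-0.26,0.01,0.68],
  [0,0.23,0.16,0.96,-0.25,0.01,0.69],
  [0,0,-0.07,0.69,0,0,0],
  [0,0,-0.07,0.7,0,0,0],
])

```text
clock: 6.15
tcp_pos: [0.4855, 0.0207, 0.1363]
ee_rot: [0.124, -0.692, 0.7, -0.127]
force: [0.8, 0.3, -0.9]
finger_gap: 0.0006
```

Emit:
send_rows([
  [0,0,-0.06,0.69,0,0,0],
  [0,0,-0.53,0,0,0,0],
  [0,0,-0.4,0,0,0,0],
  [0,0,0,0,0,0,0],
])

```text
clock: 6.48
tcp_pos: [0.5108, 0.0215, 0.1277]
ee_rot: [0.121, -0.693, 0.7, -0.123]
force: [-3.2, -1.4, -4.0]
finger_gap: 0.0003
```

Run:
```python
from h import *
st();print(lift(4,20.4)[0]);f=lambda t,*a:lift(t,20+min(t,30)*.1,*a)
e=plan([(*f(t),0) for t in range(8,61,4)],0)
```

```text
t6.48 tcp [0.5108 0.0215 0.1277] lean 19.9 F [-3.2 -1.4 -4. ] rack [-0.1302  0.0008  0.1277] q [-0.22  0.41  2.07  0.22  0.33  1.16]
[0.51632298 0.02055858 0.13104485]
[[0,0.03,-0.41,-0.35,0.15,0.02,0.06],[0,0,-0.17,-0.28,0.07,0,0],[0,0,-0.2,-0.27,0.06,0,0],[0,0,-0.22,-0.26,0.07,0,0],[0,0,-0.24,-0.23,0.07,0,0],[0,0,-0.26,-0.22,0.06,0,0],[0,0,-0.27,-0.2,0.04,0,0],[0,0,-0.28,-0.19,0,0,0]]
[[0,0,-0.29,-0.16,0,0,0],[0,0,-0.31,-0.14,0,0,0],[0,0,-0.31,-0.12,0,0,0],[0,0,-0.32,-0.1,0,0,0],[0,0,-0.32,-0.07,0,0,0],[0,0,-0.34,-0.06,0,0,0]]
end [0.5772 0.0197 0.2265]
```

Emit:
send_rows([
  [0,0.03,-0.41,-0.35,0.15,0.02,0.06],
  [0,0,-0.17,-0.28,0.07,0,0],
  [0,0,-0.2,-0.27,0.06,0,0],
  [0,0,-0.22,-0.26,0.07,0,0],
  [0,0,-0.24,-0.23,0.07,0,0],
  [0,0,-0.26,-0.22,0.06,0,0],
  [0,0,-0.27,-0.2,0.04,0,0],
  [0,0,-0.28,-0.19,0,0,0],
])

```text
clock: 7.15
tcp_pos: [0.5336, 0.0214, 0.1916]
ee_rot: [0.137, -0.688, 0.699, -0.139]
force: [-11.6, -1.9, 3.6]
finger_gap: 0.0003
```

Emit:
send_rows([
  [0,0,-0.29,-0.16,0,0,0],
  [0,0,-0.31,-0.14,0,0,0],
  [0,0,-0.31,-0.12,0,0,0],
  [0,0,-0.32,-0.1,0,0,0],
  [0,0,-0.32,-0.07,0,0,0],
  [0,0,0,0,0,0,0],
])

```text
clock: 7.65
tcp_pos: [0.57, 0.02, 0.2254]
ee_rot: [0.141, -0.687, 0.698, -0.145]
force: [-7.5, 0.9, 4.5]
finger_gap: 0.0007
```

```bash
cat >> h.py <<'E'
def guard():
    for n in("scene","side"):
        c=capture(n);P=cloud(c);q=RZ.inv().apply((P-O).reshape(-1,3))
        q=q[(q[:,2]>.17)&(q[:,2]<.30)&(abs(q[:,1])<.153)&(q[:,0]>-.13)&(q[:,0]<.05)]
        ok=q[abs(q[:,1])>.11]
        if len(ok)<20: print(n,'few',len(ok));continue
        a=np.degrees(np.arctan2(ok[:,2]-.148,-ok[:,0]));print(n,len(ok),'ang med',np.median(a).round(1),np.percentile(a,[10,90]).round(1),'zmax',ok[:,2].max().round(4),'lip r',np.hypot(ok[:,2]-.148,ok[:,0]).max().round(3))
E
python3 - <<'E'
from h import *
st();print(lift(56,23)[0]);guard()
c=capture("side");save("side1",c["color"])
E
```

```text
t7.65 tcp [0.57   0.02   0.2254] lean 23.4 F [-7.5  0.9  4.5] rack [-0.071   0.0003  0.2254] q [-0.2   0.28  1.88  0.13  0.58  1.29]
[0.57007487 0.01971418 0.22195853]
scene 737 ang med 58.3 [57.1 59.2] zmax 0.2589 lip r 0.129
side 120 ang med 56.8 [55.1 58.1] zmax 0.2572 lip r 0.129
```

View pics/side1.png

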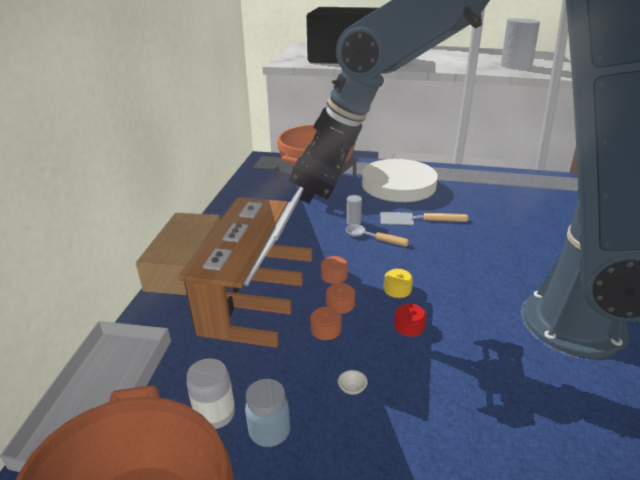

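Guard at about 57°, arm still touching; a little more, then back off and check it stays.

Emit:
send_rows([
  [0,0,-0.25,-0.03,0,0,0],
  [0,0,0,0,0,0,0],
  [0,0,0.2,0,0,0,0],
  [0,0,0.8,0,0,0,0],
  [0,0,0.8,0,0,0,0],
  [0,0,0.8,0,0,0,0],
  [0,0,0.8,0,0,0,0],
  [0,0,0,0,0,0,0],
])

```text
clock: 8.47
tcp_pos: [0.495, 0.021, 0.1919]
ee_rot: [0.141, -0.686, 0.699, -0.144]
force: [-0.6, 0.2, -1.0]
finger_gap: 0.0005
```

Run:
```python
from h import *
st();guard()
for n,(x,y) in dict(R=(.52,-.0763),M=(.4904,.024),L=(.506,.1075)).items(): print(n,RZ.inv().apply(np.array([x,y,0])-O).round(4))
```

```text
t8.47 tcp [0.495  0.021  0.1919] lean 23.3 F [-0.6  0.2 -1. ] rack [-1.461e-01  1.000e-04  1.919e-01] q [-0.24  0.24  2.08  0.21  0.43  1.17]
scene 661 ang med 61.7 [60.5 62.5] zmax 0.2631 lip r 0.13
side 117 ang med 60.0 [58.5 61.5] zmax 0.2603 lip r 0.129
R [-0.1195 -0.0968  0.    ]
M [-0.1507  0.003   0.    ]
L [-0.1364  0.0868  0.    ]
```

```bash
cat >> fk.py <<'E'
def path(wps,q,f=25):
    for p,r in wps:
        q,e=ik(p,r,q);print(np.round(p,3),q.round(2),'err %.3f'%e)
    return q
E
python3 - <<'E'
from h import *; from fk import *
q=sensors.state()["qpos"]
A=[(w([-.13-.00*i,-.1*i/4,.19]),ori(23)) for i in range(1,5)]+[(w([-.13,-.1,.19]),ori(L)) for L in range(25,45,2)]
q=path(A,q)
print('down');
for L in(25,30,35): print(L);q2=path([(w([-.15,-.0975,.12]),ori(L)),(w([-.17,-.0975,.07]),ori(L)),(w([-.173,-.0975,.018]),ori(L)),(w([-.153,-.0975,.018]),ori(L))],q)
E
```

```text
[ 0.511 -0.004  0.19 ] [-0.3   0.26  2.05  0.26  0.45  1.07] err 0.000
[ 0.51  -0.029  0.19 ] [-0.37  0.26  2.05  0.31  0.46  0.97] err 0.000
[ 0.51  -0.054  0.19 ] [-0.43  0.27  2.05  0.35  0.48  0.88] err 0.000
[ 0.509 -0.079  0.19 ] [-0.49  0.27  2.04  0.38  0.5   0.79] err 0.000
[ 0.509 -0.079  0.19 ] [-0.5   0.27  2.07  0.47  0.46  0.7 ] err 0.000
[ 0.509 -0.079  0.19 ] [-0.52  0.27  2.1   0.57  0.42  0.59] err 0.000
[ 0.509 -0.079  0.19 ] [-0.53  0.27  2.13  0.69  0.38  0.45] err 0.000
[ 0.509 -0.079  0.19 ] [-0.55  0.27  2.16  0.85  0.35  0.29] err 0.000
[ 0.509 -0.079  0.19 ] [-0.56  0.27  2.19  1.03  0.34  0.1 ] err 0.000
[ 0.509 -0.079  0.19 ] [-0.58  0.28  2.22  1.23  0.33 -0.11] err 0.000
[ 0.509 -0.079  0.19 ] [-0.59  0.28  2.24  1.43  0.34 -0.33] err 0.000
[ 0.509 -0.079  0.19 ] [-0.61  0.29  2.27  1.62  0.36 -0.54] err 0.000
[ 0.509 -0.079  0.19 ] [-0.63  0.31  2.31  1.79  0.4  -0.72] err 0.000
[ 0.509 -0.079  0.19 ] [-0.64  0.32  2.34  1.93  0.44 -0.88] err 0.000
down
25
[ 0.489 -0.077  0.12 ] [-0.52  0.41  2.2   0.97  0.25  0.15] err 0.000
[ 0.469 -0.076  0.07 ] [-0.55  0.54  2.3   1.92  0.23 -0.85] err 0.000
[ 0.466 -0.076  0.018] [-0.56  0.71  2.34  2.47  0.36 -1.44] err 0.000
[ 0.486 -0.076  0.018] [-0.53  0.7   2.29  2.39  0.31 -1.32] err 0.000
30
[ 0.489 -0.077  0.12 ] [-0.56  0.43  2.28  1.65  0.26 -0.57] err 0.000
[ 0.469 -0.076  0.07 ] [-0.6   0.59  2.37  2.32  0.39 -1.31] err 0.000
[ 0.466 -0.076  0.018] [-0.6   0.78  2.42  2.6   0.57 -1.62] err 0.000
[ 0.486 -0.076  0.018] [-0.57  0.76  2.36  2.56  0.5  -1.54] err 0.000
35
[ 0.489 -0.077  0.12 ] [-0.61  0.47  2.35  2.12  0.38 -1.08] err 0.000
[ 0.469 -0.076  0.07 ] [-0.64  0.65  2.44  2.46  0.56 -1.51] err 0.011
[ 0.466 -0.076  0.018] [-0.63  0.82  2.44  2.59  0.67 -1.66] err 0.038
[ 0.486 -0.076  0.018] [-0.61  0.84  2.43  2.63  0.72 -1.68] err 0.000
```

Run:
```python
from h import *
e=plan([(w([-.15,-.097,.17]),ori(25),12),(w([-.155,-.097,.11]),ori(27),8),(w([-.176,-.097,.06]),ori(27),10),(w([-.176,-.097,.02]),ori(27),4)],30)
```

```text
[[30,0.32,0.06,0.06,0.02,0,0],[30,0.32,0.06,0.07,0.01,-0.01,0],[30,0.32,0.07,0.06,0.02,0,-0.01],[30,0.32,0.06,0.06,0.02,0,0],[30,0.32,0.06,0.07,0.01,-0.01,0],[30,0.32,0.07,0.06,0.02,0,0],[30,0.32,0.06,0.06,0.02,0,0],[30,0.32,0.06,0.06,0.01,-0.01,0]]
[[30,0.31,0.07,0.06,0.02,0,-0.01],[30,0.32,0.06,0.07,0.02,0,0],[30,0.32,0.06,0.06,0.01,0,0],[30,0.32,0.07,0.06,0.02,-0.01,0],[30,0,0.15,0.26,0.04,0,0],[30,0,0.15,0.26,0.04,0,0],[30,0,0.15,0.26,0.05,0,0],[30,0,0.15,0.26,0.04,0,0]]
[[30,0,0.16,0.26,0.04,0,0],[30,0,0.15,0.26,0.04,0,0],[30,0,0.16,0.25,0.04,0,0],[30,0,0.16,0.26,0.04,0,0],[30,0,0.17,0.14,0,0,0],[30,0,0.16,0.14,0,0,0],[30,0,0.17,0.14,0,0,0],[30,0,0.16,0.14,0,0,0]]
[[30,0,0.17,0.14,0,0,0],[30,0,0.16,0.14,0,0,0],[30,0,0.17,0.14,0,0,0],[30,0,0.16,0.14,0,0,0],[30,0,0.17,0.14,0,0,0],[30,0,0.16,0.14,0,0,0],[30,0,0.18,0.36,0,0,0],[30,0,0.18,0.35,0,0,0]]
[[30,0,0.19,0.36,0,0,0],[30,0,0.18,0.36,0,0,0]]
end [ 0.4635 -0.0755  0.0199]
```

Emit:
send_rows([
  [30,0.32,0.06,0.06,0.02,0,0],
  [30,0.32,0.06,0.07,0.01,0,0],
  [30,0.32,0.07,0.06,0.02,0,0],
  [30,0.32,0.06,0.06,0.02,0,0],
  [30,0.32,0.06,0.07,0.01,0,0],
  [30,0.32,0.07,0.06,0.02,0,0],
  [30,0.32,0.06,0.06,0.02,0,0],
  [30,0.32,0.06,0.06,0.01,0,0],
])

```text
clock: 9.23
tcp_pos: [0.4952, -0.0456, 0.1791]
ee_rot: [0.148, -0.684, 0.697, -0.154]
force: [0.2, -0.0, 0.0]
finger_gap: 0.0295
```

Emit:
send_rows([
  [30,0.31,0.07,0.06,0.02,0,0],
  [30,0.32,0.06,0.07,0.02,0,0],
  [30,0.32,0.06,0.06,0.01,0,0],
  [30,0.32,0.07,0.06,0.02,0,0],
  [30,0,0.15,0.26,0.04,0,0],
  [30,0,0.15,0.26,0.04,0,0],
  [30,0,0.15,0.26,0.05,0,0],
  [30,0,0.15,0.26,0.04,0,0],
])

```text
clock: 9.9
tcp_pos: [0.4888, -0.0776, 0.1404]
ee_rot: [0.157, -0.683, 0.695, -0.163]
force: [0.2, -0.2, 0.1]
finger_gap: 0.0301
```

Emit:
send_rows([
  [30,0,0.16,0.26,0.04,0,0],
  [30,0,0.15,0.26,0.04,0,0],
  [30,0,0.16,0.25,0.04,0,0],
  [30,0,0.16,0.26,0.04,0,0],
  [30,0,0.17,0.14,0,0,0],
  [30,0,0.16,0.14,0,0,0],
  [30,0,0.17,0.14,0,0,0],
  [30,0,0.16,0.14,0,0,0],
])

```text
clock: 10.57
tcp_pos: [0.4776, -0.0775, 0.0898]
ee_rot: [0.162, -0.681, 0.694, -0.169]
force: [0.8, 0.5, 0.2]
finger_gap: 0.0303
```

Run:
```python
from h import *
st()
e=plan([(w([-.176,-.097,.06]),ori(27),8),(w([-.176,-.097,.02]),ori(27),4)],30)
```

```text
t10.57 tcp [ 0.4776 -0.0775  0.0898] lean 27.0 F [0.8 0.5 0.2] rack [-0.1619 -0.0987  0.0898] q [-0.56  0.51  2.27  1.79  0.24 -0.71]
[[30,-0.01,0.13,0.1,0,-0.01,0],[30,-0.01,0.13,0.1,0,0,0],[30,-0.01,0.13,0.1,0,-0.01,0],[30,-0.01,0.13,0.1,0,-0.01,0],[30,0,0.13,0.1,-0.01,-0.01,0],[30,-0.01,0.13,0.1,0,0,0],[30,-0.01,0.13,0.11,0,-0.01,0],[30,-0.01,0.14,0.1,0,-0.01,-0.01]]
[[30,0,0.18,0.36,0,0,0],[30,0,0.18,0.35,0,0,0],[30,0,0.18,0.36,0,0,0],[30,0,0.18,0.35,0,0,0]]
end [ 0.4635 -0.0756  0.0201]
```

Emit:
send_rows([
  [30,0,0.13,0.1,0,0,0],
  [30,0,0.13,0.1,0,0,0],
  [30,-0.01,0.13,0.1,0,0,0],
  [30,-0.01,0.13,0.1,0,0,0],
  [30,0,0.13,0.1,0,-0.01,0],
  [30,-0.01,0.13,0.1,0,0,0],
  [30,-0.01,0.13,0.11,0,0,0],
  [30,-0.01,0.14,0.1,0,0,0],
])

```text
clock: 11.23
tcp_pos: [0.4635, -0.0761, 0.0596]
ee_rot: [0.162, -0.682, 0.693, -0.168]
force: [-0.2, 0.3, -0.2]
finger_gap: 0.0302
```

Emit:
send_rows([
  [30,0,0.18,0.36,0,0,0],
  [30,0,0.18,0.35,0,0,0],
  [30,0,0.18,0.36,0,0,0],
  [30,0,0.18,0.35,0,0,0],
  [30,0,0,0,0,0,0],
])

```text
clock: 11.65
tcp_pos: [0.4628, -0.0757, 0.0181]
ee_rot: [0.162, -0.681, 0.694, -0.167]
force: [-0.5, 0.8, -0.4]
finger_gap: 0.0302
```

Run:
```python
from h import *
st();y=-.098
e=plan([(w([-.15,y,.02]),ori(28),5),(w([-.025,y-.001,.02]),ori(40),19)],30)
print('slow');e=plan([(w([-.017,y-.001,.02]),ori(40),4)],30,e)
```

```text
t11.65 tcp [ 0.4628 -0.0757  0.0181] lean 26.9 F [-0.5  0.8 -0.4] rack [-0.1767 -0.097   0.0181] q [-0.58  0.74  2.35  2.53  0.43 -1.51]
[[30,0.01,-0.2,0.08,0.04,-0.01,0],[30,0,-0.19,0.09,0.03,0,-0.01],[30,0.01,-0.2,0.08,0.04,-0.01,0],[30,0.01,-0.2,0.09,0.04,0,0],[30,0.01,-0.19,0.08,0.03,-0.01,-0.01],[30,0,-0.23,0.12,0.11,0,0],[30,0,-0.23,0.13,0.1,0,0],[30,0.01,-0.23,0.13,0.11,0,0]]
[[30,0,-0.23,0.13,0.1,0,0],[30,0,-0.23,0.13,0.11,0,0],[30,0,-0.22,0.14,0.1,0,0],[30,0,-0.23,0.14,0.11,0,0],[30,0.01,-0.22,0.14,0.1,0,0],[30,0,-0.22,0.14,0.11,0,0],[30,0,-0.22,0.15,0.1,0,0],[30,0,-0.22,0.15,0.11,0,0]]
[[30,0,-0.21,0.15,0.1,0,0],[30,0.01,-0.22,0.15,0.11,0,0],[30,0,-0.21,0.16,0.11,0,0],[30,0,-0.21,0.16,0.1,0,0],[30,0,-0.21,0.16,0.11,0,0],[30,0,-0.21,0.16,0.1,0,0],[30,0.01,-0.2,0.16,0.11,0,0],[30,0,-0.21,0.17,0.1,0,0]]
end [ 0.6145 -0.08    0.0201]
slow
[[30,0,-0.06,0.05,0,0,0],[30,0,-0.06,0.05,0,0,0],[30,0,-0.06,0.06,0,0,0],[30,0,-0.06,0.05,0,0,0]]
end [ 0.6225 -0.0802  0.0199]
```

Emit:
send_rows([
  [30,0.01,-0.2,0.08,0.04,0,0],
  [30,0,-0.19,0.09,0.03,0,0],
  [30,0.01,-0.2,0.08,0.04,0,0],
  [30,0.01,-0.2,0.09,0.04,0,0],
  [30,0.01,-0.19,0.08,0.03,0,0],
  [30,0,-0.23,0.12,0.11,0,0],
  [30,0,-0.23,0.13,0.1,0,0],
  [30,0.01,-0.23,0.13,0.11,0,0],
])

```text
clock: 12.32
tcp_pos: [0.5075, -0.076, 0.022]
ee_rot: [0.181, -0.677, 0.689, -0.185]
force: [0.7, -0.0, 0.2]
finger_gap: 0.0297
```

Emit:
send_rows([
  [30,0,-0.23,0.13,0.1,0,0],
  [30,0,-0.23,0.13,0.11,0,0],
  [30,0,-0.22,0.14,0.1,0,0],
  [30,0,-0.23,0.14,0.11,0,0],
  [30,0.01,-0.22,0.14,0.1,0,0],
  [30,0,-0.22,0.14,0.11,0,0],
  [30,0,-0.22,0.15,0.1,0,0],
  [30,0,-0.22,0.15,0.11,0,0],
])

```text
clock: 12.98
tcp_pos: [0.5598, -0.0769, 0.0222]
ee_rot: [0.21, -0.668, 0.68, -0.215]
force: [-5.1, 0.2, 7.7]
finger_gap: 0.0299
```

Run:
```python
from h import *
import pickle
st()
c=capture("scene");save("s2",cv2.resize(c["color"][170:340,220:440],None,fx=3,fy=3))
P=cloud(c);hsv=cv2.cvtColor(c["color"],cv2.COLOR_RGB2HSV).astype(int)
e=plan([(w([-.025,-.099,.02]),ori(40),8)],30)
```

```text
t12.98 tcp [ 0.5598 -0.0769  0.0222] lean 35.0 F [-5.1  0.2  7.7] rack [-0.0797 -0.0968  0.0222] q [-0.49  0.77  2.2   2.52  0.47 -1.4 ]
[[30,0.01,-0.21,0.16,0.1,0,0],[30,0.01,-0.21,0.17,0.1,-0.01,0],[30,0.01,-0.21,0.17,0.11,0,0],[30,0.01,-0.21,0.17,0.1,0,0],[30,0.01,-0.2,0.17,0.1,0,0],[30,0.01,-0.21,0.17,0.1,-0.01,-0.01],[30,0.01,-0.2,0.18,0.1,0,0],[30,0.01,-0.2,0.18,0.11,0,0]]
end [ 0.6146 -0.0801  0.02  ]
```

View pics/s2.png

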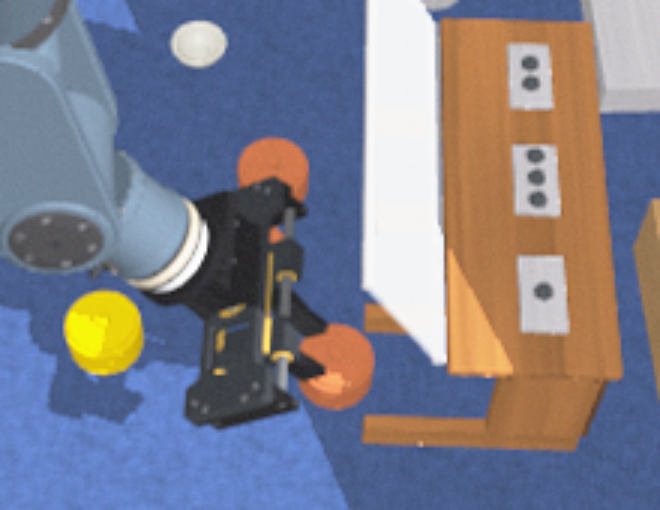

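Emit:
send_rows([
  [30,0,0,0,0,0,0],
  [30,0,0,0,0,0,0],
])

```text
clock: 13.2
tcp_pos: [0.5608, -0.0772, 0.0224]
ee_rot: [0.211, -0.668, 0.68, -0.215]
force: [-1.5, 0.6, 5.1]
finger_gap: 0.0301
```

Run:
```python
from h import *
s=sensors.state();st();print(s["torque"].round(2))
c=capture("side");save("s3",cv2.resize(c["color"][200:350,220:420],None,fx=4,fy=4))
```

```text
t13.20 tcp [ 0.5608 -0.0772  0.0224] lean 35.1 F [-1.5  0.6  5.1] rack [-0.0787 -0.097   0.0224] q [-0.49  0.77  2.2   2.52  0.47 -1.4 ]
[0.07 0.27 0.1 ]
```

View pics/s3.png

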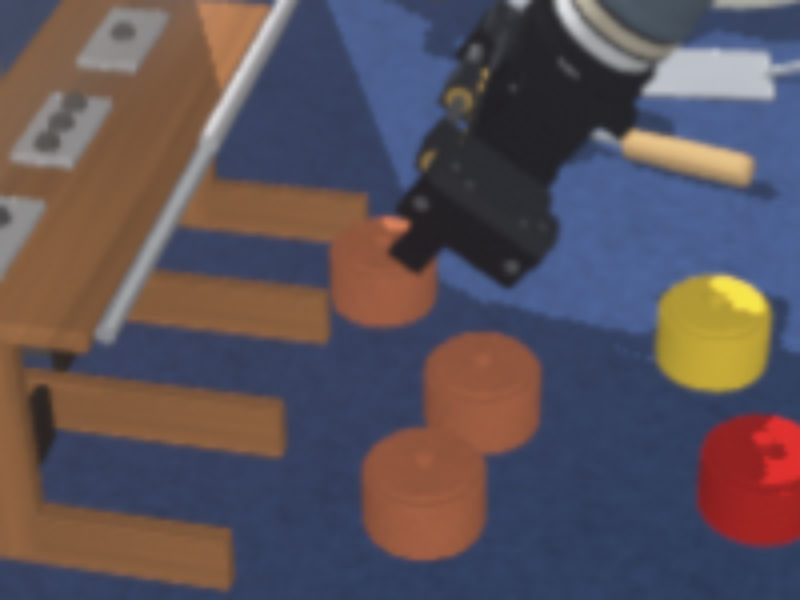

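Run:
```python
from h import *
c=capture("side");s=sensors.state();p=s["tcp_pos"]
g=lambda p:((proj(c,p)-[220,200])*4).round()
T=rot(s["ee_rot"]).as_matrix();z=T[:,2]
near=p+np.array([0,.015,0]);print('TCP',g(p),'near finger tip',g(near),'outer',g(p+np.array([0,.03,0])),'30mm up',g(near-.03*z))
P=cloud(c);hsv=cv2.cvtColor(c["color"],cv2.COLOR_RGB2HSV).astype(int)
for nm,(u0,u1,v0,v1) in dict(R=(330,440,215,325),M=(425,540,330,450),L=(362,486,430,555)).items():
    q=P[200+v0//4:200+v1//4,220+u0//4:220+u1//4].reshape(-1,3);h=hsv[200+v0//4:200+v1//4,220+u0//4:220+u1//4].reshape(-1,3)
    q=q[(h[:,0]<14)&(h[:,1]>90)&(q[:,2]>.033)&(q[:,2]<.042)]
    (x,y),r=cv2.minEnclosingCircle(q[:,:2].astype(np.float32));print(nm,len(q),RZ.inv().apply(np.array([x,y,0])-O).round(4),r,q[:,2].mean())
```

```text
TCP [387. 263.] near finger tip [381. 277.] outer [376. 293.] 30mm up [410. 245.]
R 216 [-0.079  -0.0917  0.    ] 0.03263716772198677 0.03771856092281515
M 429 [-0.1447  0.0266  0.    ] 0.05011627450585365 0.03754553253328524
L 452 [-0.1387  0.0895  0.    ] 0.031025629490613937 0.03757427051114204
```

Run:
```python
from h import *
for n in("scene","side"):
    c=capture(n);P=cloud(c);V=c["color"].max(2)
    s=sensors.state();p=s["tcp_pos"];T=rot(s["ee_rot"])
    q=T.inv().apply((P-p).reshape(-1,3));m=(V.reshape(-1)<70)&(abs(q[:,0])<.045)&(abs(q[:,1])<.04)&(q[:,2]>-.06)&(q[:,2]<.03)
    t=q[m];print(n,m.sum(),'tool-frame dark pts: max z',np.sort(t[:,2])[-5:].round(4),'y range',np.percentile(t[:,1],[2,98]).round(3),'x',np.percentile(t[:,0],[2,98]).round(3))
    q2=RZ.inv().apply((P-O).reshape(-1,3));col=cv2.cvtColor(c["color"],cv2.COLOR_RGB2HSV).reshape(-1,3)
    m=(col[:,0]<14)&(col[:,1]>90)&(abs(q2[:,1]+.097)<.04)&(q2[:,0]<-.02)&(q2[:,0]>-.13)&(q2[:,2]>.004)
    t=q2[m];print('pot R min',t.min(0).round(4),'max',t.max(0).round(4))
    k=np.argmax(t[:,2]);print('knob',t[k].round(4)); 
c=capture("wrist");save("w3",c["color"])
```

```text
scene 117 tool-frame dark pts: max z [-0.0286 -0.0284 -0.028  -0.0267 -0.0258] y range [-0.014  0.006] x [-0.021  0.029]
pot R min [-0.1022 -0.1329  0.0043] max [-0.0205 -0.057   0.0681]
knob [-0.0992 -0.1147  0.0681]
side 89 tool-frame dark pts: max z [-0.0251 -0.025  -0.0242 -0.023  -0.0219] y range [-0.01   0.011] x [-0.028 -0.022]
pot R min [-0.1085 -0.1238  0.004 ] max [-0.0473 -0.0617  0.0667]
knob [-0.0976 -0.0702  0.0667]
```

View pics/w3.png

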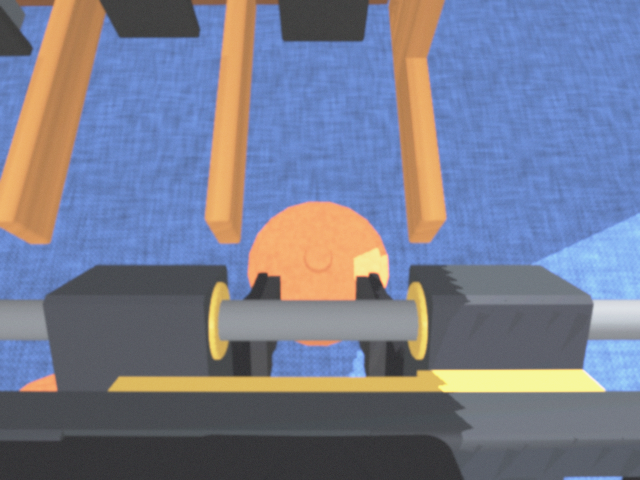

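Emit:
send_rows([
  [30,0,0,-0.5,0,0,0],
  [30,0,0,-0.5,0,0,0],
  [30,0,0,-0.8,0,0,0],
  [30,0,0,-0.8,0,0,0],
  [30,0,0,0,0,0,0],
])

```text
clock: 13.87
tcp_pos: [0.5204, -0.0761, 0.0762]
ee_rot: [0.209, -0.669, 0.681, -0.214]
force: [-0.1, -0.4, 0.2]
finger_gap: 0.0302
```

Run:
```python
from h import *
st()
ims=[]
for n in("scene","side"):
    c=capture(n);P=cloud(c);s=sensors.state();p=s["tcp_pos"];T=rot(s["ee_rot"])
    q=T.inv().apply((P-p).reshape(-1,3));V=c["color"].max(2).reshape(-1)
    m=(V<90)&(abs(q[:,0])<.045)&(abs(q[:,1])<.03)&(q[:,2]>-.05)&(q[:,2]<.03)
    t=q[m];print(n,m.sum(),'max z',np.sort(t[:,2])[-8:].round(4),'y',np.percentile(t[:,1],[2,98]).round(3))
    u,v=proj(c,p).astype(int);im=c["color"].copy();
    for d in(0,.019): cv2.circle(im,tuple(proj(c,p-d*T.as_matrix()[:,2]).astype(int)),1,(0,255,0) if d==0 else (255,0,255),-1)
    ims.append(cv2.resize(im[v-50:v+50,u-50:u+50],None,fx=4,fy=4,interpolation=cv2.INTER_NEAREST))
save("f4",np.hstack(ims))
```

```text
t13.87 tcp [ 0.5204 -0.0761  0.0762] lean 34.8 F [-0.1 -0.4  0.2] rack [-0.1191 -0.0966  0.0762] q [-0.55  0.62  2.29  2.36  0.42 -1.28]
scene 112 max z [-0.0272 -0.0271 -0.0268 -0.0267 -0.0265 -0.0264 -0.026  -0.0232] y [-0.012  0.008]
side 106 max z [-0.0261 -0.0261 -0.0259 -0.0256 -0.0256 -0.0255 -0.0247 -0.024 ] y [-0.01   0.011]
```

View pics/f4.png

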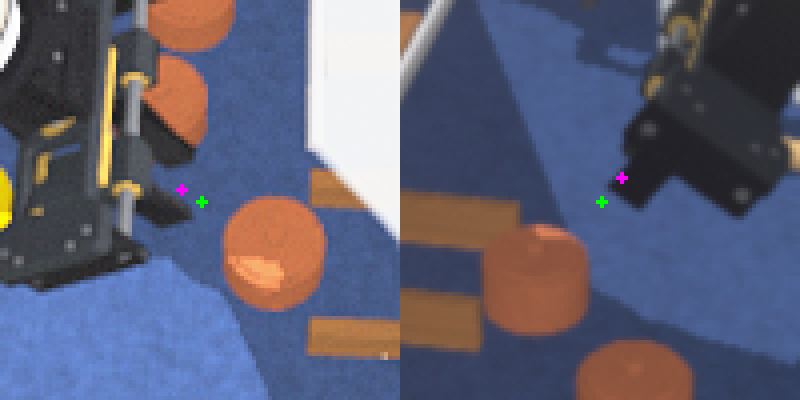

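```bash
cat >> h.py <<'E'
D=.024
def tp(x,y,L,hc=.030):
    l=np.radians(L);t=np.array([x,y,hc])-.0095*np.array([np.cos(l),0,np.sin(l)])+D*np.array([np.sin(l),0,-np.cos(l)])
    return w(t),ori(L)
def corner():
    s=sensors.state();T=rot(s["ee_rot"]).as_matrix();p=RZ.inv().apply(s["tcp_pos"]-D*T[:,2]-.0095*T[:,1]-O)
    return p
def pots(cams=("wrist",)):
    for n in cams:
        c=capture(n);P=cloud(c);q=RZ.inv().apply((P-O).reshape(-1,3));h=cv2.cvtColor(c["color"],cv2.COLOR_RGB2HSV).reshape(-1,3).astype(int)
        m=(h[:,0]>3)&(h[:,0]<14)&(h[:,1]>90)&(q[:,2]>.0335)&(q[:,2]<.0405)&(q[:,0]>-.2)&(q[:,0]<.1)
        for k,y in zip("RML",(-.1,0,.1)):
            t=q[m&(abs(q[:,1]-y)<.048)]
            if len(t)>60:
                t=t[:,:2].astype(np.float32);d=np.linalg.norm(t-np.median(t,0),axis=1);(a,b),r=cv2.minEnclosingCircle(t[d<.04]);print(n,k,len(t),'xy %.4f %.4f r %.4f'%(a,b,r))
E
python3 - <<'E'
from h import *; from fk import *
print(corner().round(4));pots(("wrist","side","scene"))
q=sensors.state()["qpos"]
q=path([tp(-.135,-.096,L,.06) for L in(33,30,27,25)]+[tp(-.125,-.096,25)]+[tp(x,-.097,L) for x,L in((-.1,25),(-.06,25),(-.04,30),(-.01,35),(.03,35))],q)
E
```

```text
[-0.1228 -0.0974  0.1004]
wrist R 5886 xy -0.0756 -0.0960 r 0.0303
wrist L 794 xy -0.1325 0.0731 r 0.0273
side R 281 xy -0.0772 -0.0930 r 0.0305
side M 357 xy -0.1520 0.0064 r 0.0299
side L 470 xy -0.1375 0.0902 r 0.0307
scene R 332 xy -0.0736 -0.1012 r 0.0314
scene M 134 xy -0.1394 -0.0000 r 0.0258
scene L 221 xy -0.1340 0.0818 r 0.0313
[ 0.51  -0.075  0.035] [-0.55  0.73  2.33  2.53  0.51 -1.48] err 0.000
[ 0.508 -0.075  0.034] [-0.53  0.69  2.29  2.45  0.39 -1.37] err 0.000
[ 0.507 -0.075  0.034] [-0.51  0.66  2.25  2.3   0.29 -1.2 ] err 0.000
[ 0.506 -0.075  0.034] [-0.5   0.65  2.23  2.14  0.23 -1.02] err 0.000
[ 0.516 -0.075  0.004] [-0.49  0.73  2.21  2.36  0.28 -1.24] err 0.000
[ 0.541 -0.077  0.004] [-0.46  0.73  2.15  2.2   0.23 -1.05] err 0.000
[ 0.581 -0.077  0.004] [-0.42  0.73  2.05  1.83  0.17 -0.63] err 0.000
[ 0.603 -0.078  0.004] [-0.42  0.76  2.06  2.26  0.26 -1.06] err 0.000
[ 0.635 -0.078  0.005] [-0.41  0.8   2.04  2.43  0.35 -1.22] err 0.000
[ 0.675 -0.079  0.005] [-0.38  0.81  1.93  2.27  0.27 -1.02] err 0.000
```

Run:
```python
from h import *
e=plan([(*tp(-.135,-.098,28,.06),7),(*tp(-.133,-.098,28),4),(*tp(-.104,-.098,28),5),(*tp(-.055,-.099,28),6),(*tp(-.018,-.100,35),6)],30)
print('slow');plan([(*tp(-.006,-.100,35),6)],30,e)
```

```text
[[30,0,0.2,0.14,-0.16,0,0],[30,0.01,0.21,0.14,-0.17,-0.01,0],[30,0,0.2,0.14,-0.16,0,-0.01],[30,0.01,0.19,0.15,-0.17,0,0],[30,0,0.2,0.15,-0.16,0,0],[30,0,0.19,0.15,-0.17,-0.01,0],[30,0.01,0.19,0.16,-0.16,0,0],[30,0,0.12,0.27,0,0,0]]
[[30,0,0.12,0.28,0,0,0],[30,0,0.13,0.27,0,0,0],[30,0,0.12,0.28,0,0,0],[30,0,-0.21,0.11,0,0,0],[30,0,-0.2,0.11,0,0,0],[30,0,-0.21,0.1,0,0,0],[30,0,-0.2,0.11,0,0,0],[30,0,-0.21,0.11,0,0,0]]
[[30,0.01,-0.29,0.15,0,0,0],[30,0,-0.29,0.16,0,0,0],[30,0.01,-0.28,0.15,0,0,0],[30,0.01,-0.29,0.15,0,0,0],[30,0,-0.29,0.16,0,0,0],[30,0.01,-0.29,0.15,0,0,0],[30,0.01,-0.24,0.12,0.19,0,0],[30,0,-0.23,0.13,0.2,0,0]]
[[30,0.01,-0.23,0.13,0.19,0,0],[30,0,-0.23,0.14,0.2,0,0],[30,0.01,-0.23,0.14,0.19,0,0],[30,0.01,-0.22,0.14,0.2,0,0]]
end [ 0.6273 -0.0813  0.0049]
slow
[[30,0,-0.07,0.05,0,0,0],[30,0,-0.06,0.04,0,0,0],[30,0,-0.07,0.05,0,0,0],[30,0,-0.06,0.05,0,0,0],[30,0,-0.07,0.04,0,0,0],[30,0,-0.07,0.05,0,0,0]]
end [ 0.6395 -0.0815  0.005 ]
```

Emit:
send_rows([
  [30,0,0.2,0.14,-0.16,0,0],
  [30,0.01,0.21,0.14,-0.17,0,0],
  [30,0,0.2,0.14,-0.16,0,0],
  [30,0.01,0.19,0.15,-0.17,0,0],
  [30,0,0.2,0.15,-0.16,0,0],
  [30,0,0.19,0.15,-0.17,0,0],
  [30,0.01,0.19,0.16,-0.16,0,0],
  [30,0,0.12,0.27,0,0,0],
])

```text
clock: 14.78
tcp_pos: [0.5076, -0.0771, 0.0275]
ee_rot: [0.169, -0.68, 0.692, -0.173]
force: [-1.1, -1.5, -1.0]
finger_gap: 0.0298
```

Emit:
send_rows([
  [30,0,0.12,0.28,0,0,0],
  [30,0,0.13,0.27,0,0,0],
  [30,0,0.12,0.28,0,0,0],
  [30,0,-0.21,0.11,0,0,0],
  [30,0,-0.2,0.11,0,0,0],
  [30,0,-0.21,0.1,0,0,0],
  [30,0,-0.2,0.11,0,0,0],
  [30,0,-0.21,0.11,0,0,0],
])

```text
clock: 15.45
tcp_pos: [0.5379, -0.0776, 0.0047]
ee_rot: [0.169, -0.68, 0.692, -0.173]
force: [1.0, -0.4, 0.7]
finger_gap: 0.0297
```

Run:
```python
from h import *
st();print(corner().round(4))
e=plan([(*tp(-.055,-.099,28),6),(*tp(-.018,-.100,35),6)],30)
```

```text
t15.45 tcp [ 0.5379 -0.0776  0.0047] lean 27.9 F [ 1.  -0.4  0.7] rack [-0.1015 -0.0978  0.0047] q [-0.48  0.76  2.17  2.39  0.31 -1.26]
[-0.1044 -0.0977  0.0303]
[[30,0.01,-0.29,0.16,0,0,0],[30,0,-0.29,0.15,0,-0.01,-0.01],[30,0.01,-0.29,0.16,0,0,0],[30,0.01,-0.29,0.16,0.01,0,0],[30,0.01,-0.29,0.15,0,-0.01,0],[30,0.01,-0.29,0.16,0,0,-0.01],[30,0.01,-0.24,0.12,0.19,0,0],[30,0,-0.23,0.13,0.2,0,0]]
[[30,0.01,-0.24,0.13,0.19,0,0],[30,0,-0.23,0.14,0.2,0,0],[30,0.01,-0.22,0.14,0.19,0,0],[30,0.01,-0.23,0.14,0.2,0,0]]
end [ 0.6274 -0.0813  0.005 ]
```

Emit:
send_rows([
  [30,0.01,-0.29,0.16,0,0,0],
  [30,0,-0.29,0.15,0,0,0],
  [30,0.01,-0.29,0.16,0,0,0],
  [30,0.01,-0.29,0.16,0,0,0],
  [30,0.01,-0.29,0.15,0,0,0],
  [30,0.01,-0.29,0.16,0,0,0],
])

```text
clock: 15.95
tcp_pos: [0.5867, -0.0796, 0.0042]
ee_rot: [0.168, -0.68, 0.692, -0.172]
force: [-1.7, -0.1, 0.7]
finger_gap: 0.0301
```

Run:
```python
from h import *
st();print(corner().round(4));pots(("wrist","side","scene"))
e=plan([(*tp(-.018,-.100,35),6)],30)
```

```text
t15.95 tcp [ 0.5867 -0.0796  0.0042] lean 27.9 F [-1.7 -0.1  0.7] rack [-0.0528 -0.099   0.0042] q [-0.43  0.76  2.05  2.11  0.22 -0.92]
[-0.0556 -0.099   0.0299]
wrist R 9628 xy -0.0288 -0.0978 r 0.0304
side R 265 xy -0.0304 -0.0962 r 0.0330
side M 367 xy -0.1516 0.0079 r 0.0307
side L 451 xy -0.1388 0.0893 r 0.0304
scene R 322 xy -0.0280 -0.1049 r 0.0324
scene L 279 xy -0.1353 0.0808 r 0.0316
[[30,0.01,-0.24,0.12,0.19,0,0],[30,0,-0.23,0.13,0.2,-0.01,0],[30,0.01,-0.23,0.13,0.19,0,0],[30,0,-0.22,0.14,0.2,0,0],[30,0.01,-0.23,0.14,0.19,-0.01,0],[30,0,-0.22,0.15,0.19,0,-0.01]]
end [ 0.6274 -0.0812  0.0049]
```

Emit:
send_rows([
  [30,0.01,-0.24,0.12,0.19,0,0],
  [30,0,-0.23,0.13,0.2,0,0],
  [30,0.01,-0.23,0.13,0.19,0,0],
  [30,0,-0.22,0.14,0.2,0,0],
  [30,0.01,-0.23,0.14,0.19,0,0],
  [30,0,-0.22,0.15,0.19,0,0],
])

```text
clock: 16.6
tcp_pos: [0.6257, -0.081, 0.0045]
ee_rot: [0.21, -0.668, 0.681, -0.214]
force: [-2.3, 0.8, 0.8]
finger_gap: 0.0298
```

Emit:
send_rows([
  [30,0,-0.07,0.05,0,0,0],
  [30,0,-0.07,0.05,0,0,0],
  [30,0,-0.07,0.05,0,0,0],
  [30,0,-0.07,0.05,0,0,0],
])

```text
clock: 16.93
tcp_pos: [0.6355, -0.0814, 0.0048]
ee_rot: [0.21, -0.669, 0.68, -0.214]
force: [-0.7, -0.6, -0.8]
finger_gap: 0.03
```

Run:
```python
from h import *
st();print(corner().round(4))
```

```text
t16.93 tcp [ 0.6355 -0.0814  0.0048] lean 34.9 F [-0.7 -0.6 -0.8] rack [-0.0039 -0.1001  0.0048] q [-0.42  0.81  2.01  2.39  0.33 -1.18]
[-0.0099 -0.1     0.0299]
```

Emit:
send_rows([
  [30,0,-0.07,0.05,0,0,0],
  [30,0,-0.07,0.05,0,0,0],
  [30,0,-0.07,0.05,0,0,0],
  [30,0,0,0,0,0,0],
])

```text
clock: 17.27
tcp_pos: [0.6429, -0.0816, 0.0052]
ee_rot: [0.211, -0.668, 0.68, -0.215]
force: [-1.1, 0.2, -0.2]
finger_gap: 0.0302
```

Emit:
send_rows([
  [30,0,-0.07,0.05,0,0,0],
  [30,0,-0.07,0.05,0,0,0],
  [30,0,0,0,0,0,0],
])

```text
clock: 17.52
tcp_pos: [0.647, -0.0816, 0.0051]
ee_rot: [0.21, -0.668, 0.68, -0.215]
force: [-1.3, -0.1, 0.7]
finger_gap: 0.0302
```

Emit:
send_rows([
  [30,0,-0.07,0.05,0,0,0],
  [30,0,-0.07,0.05,0,0,0],
  [30,0,0,0,0,0,0],
])

```text
clock: 17.77
tcp_pos: [0.6514, -0.0817, 0.005]
ee_rot: [0.21, -0.668, 0.68, -0.215]
force: [-1.0, -0.1, 0.6]
finger_gap: 0.0303
```

Emit:
send_rows([
  [30,0,-0.07,0.05,0,0,0],
  [30,0,-0.07,0.05,0,0,0],
  [30,0,0,0,0,0,0],
])

```text
clock: 18.02
tcp_pos: [0.6557, -0.0818, 0.0049]
ee_rot: [0.21, -0.668, 0.68, -0.215]
force: [-1.1, 0.1, 0.4]
finger_gap: 0.03
```

Emit:
send_rows([
  [30,0,-0.07,0.05,0,0,0],
  [30,0,-0.07,0.05,0,0,0],
  [30,0,0,0,0,0,0],
])

```text
clock: 18.27
tcp_pos: [0.66, -0.0818, 0.0049]
ee_rot: [0.21, -0.668, 0.68, -0.215]
force: [-0.2, 0.6, 0.7]
finger_gap: 0.0297
```

Emit:
send_rows([
  [30,0,-0.07,0.05,0,0,0],
  [30,0,-0.07,0.05,0,0,0],
  [30,0,0,0,0,0,0],
])

```text
clock: 18.52
tcp_pos: [0.6631, -0.0818, 0.0044]
ee_rot: [0.21, -0.669, 0.681, -0.214]
force: [-3.5, 0.1, 1.6]
finger_gap: 0.0296
```

Emit:
send_rows([
  [30,0,-0.07,0.05,0,0,0],
  [30,0,0,0,0,0,0],
  [30,0,0,0,0,0,0],
])

```text
clock: 18.77
tcp_pos: [0.6647, -0.0817, 0.0042]
ee_rot: [0.209, -0.669, 0.681, -0.214]
force: [-4.6, -0.6, 4.3]
finger_gap: 0.0301
```

Emit:
send_rows([
  [30,0,-0.08,0.03,0,0,0],
  [30,0,-0.08,0.03,0,0,0],
  [30,0,0,0,0,0,0],
])

```text
clock: 19.02
tcp_pos: [0.6675, -0.0817, 0.0045]
ee_rot: [0.208, -0.669, 0.681, -0.213]
force: [-6.4, 0.4, 1.1]
finger_gap: 0.03
```

Emit:
send_rows([
  [30,0,-0.08,0.03,0,0,0],
  [30,0,0,0,0,0,0],
])

```text
clock: 19.18
tcp_pos: [0.6688, -0.0817, 0.0045]
ee_rot: [0.208, -0.669, 0.681, -0.213]
force: [-7.5, -0.2, 1.1]
finger_gap: 0.03
```

Emit:
send_rows([
  [30,0,-0.06,0.03,0,0,0],
  [30,0,0,0,0,0,0],
  [30,0,0,0,0,0,0],
  [30,0,0,0,0,0,0],
  [30,0,0,0,0,0,0],
])

```text
clock: 19.6
tcp_pos: [0.6698, -0.0817, 0.0044]
ee_rot: [0.207, -0.669, 0.682, -0.212]
force: [-8.1, -0.1, 1.0]
finger_gap: 0.0302
```

Emit:
send_rows([
  [30,0,0,0,0,0,0],
  [30,0,0,0,0,0,0],
  [30,0,0,0,0,0,0],
  [30,0,0,0,0,0,0],
])

```text
clock: 19.93
tcp_pos: [0.6698, -0.0816, 0.0044]
ee_rot: [0.207, -0.669, 0.682, -0.212]
force: [-7.6, -0.0, 1.9]
finger_gap: 0.0301
```

Run:
```python
from h import *; from fk import *
st();print(corner().round(4))
# retreat: straight back slow then clear, up, over to L pot pre
e=plan([(*tp(.005,-.1,35),8),(*tp(-.06,-.099,33),6),(*tp(-.125,-.098,28,.045),6),(*tp(-.19,-.06,24,.12),6)],30)
q=sensors.state()["qpos"]
q=path([tp(-.06,-.099,33),tp(-.125,-.098,28,.045),tp(-.19,-.06,24,.12)]+[tp(-.19,y,24,.12) for y in(-.02,.02,.06,.087)]+[tp(-.195,.087,24,.06),tp(-.195,.087,24),tp(-.165,.087,24),tp(-.09,.1,24),tp(-.055,.1,28),tp(0,.1,35),tp(.025,.1,35)],q)
```

```text
t19.93 tcp [ 0.6698 -0.0816  0.0044] lean 34.5 F [-7.6 -0.   1.9] rack [ 0.0304 -0.0998  0.0044] q [-0.39  0.81  1.92  2.23  0.26 -0.98]
[ 0.0246 -0.0997  0.0296]
[[30,0,0.08,-0.06,0.01,0,0],[30,0,0.08,-0.05,0.01,-0.01,0],[30,0,0.08,-0.06,0.01,0,-0.01],[30,0.01,0.07,-0.06,0.01,0,0],[30,0,0.08,-0.06,0.01,-0.01,0],[30,0,0.08,-0.05,0.01,0,0],[30,0,0.08,-0.06,0.01,0,-0.01],[30,0,0.08,-0.06,0.01,-0.01,0]]
[[30,-0.01,0.36,-0.25,-0.06,0,0],[30,0,0.36,-0.25,-0.05,0,0],[30,-0.01,0.37,-0.24,-0.06,0,0],[30,-0.01,0.36,-0.25,-0.05,0,0],[30,0,0.37,-0.24,-0.06,0,0],[30,-0.01,0.36,-0.24,-0.05,0,0],[30,-0.01,0.32,-0.33,-0.14,0,0],[30,0,0.33,-0.32,-0.14,0,0]]
[[30,-0.01,0.33,-0.31,-0.14,0,0],[30,-0.01,0.34,-0.32,-0.14,0,0],[30,0,0.34,-0.3,-0.14,0,0],[30,-0.01,0.35,-0.3,-0.14,0,0],[30,-0.25,0.16,-0.65,-0.11,0,0],[30,-0.26,0.17,-0.65,-0.11,0,0],[30,-0.25,0.17,-0.64,-0.11,0,0],[30,-0.25,0.18,-0.65,-0.11,0,0]]
[[30,-0.26,0.19,-0.64,-0.11,0,0],[30,-0.25,0.2,-0.64,-0.11,0,0]]
end [ 0.4511 -0.0385  0.0941]
[ 0.585 -0.08   0.005] [-0.46  0.78  2.14  2.48  0.39 -1.33] err 0.000
[ 0.517 -0.077  0.019] [-0.51  0
[... 157 characters left out ...]
.14 -0.58] err 0.000
[0.452 0.042 0.094] [-0.22  0.46  2.32  2.05  0.09 -0.66] err 0.000
[0.453 0.082 0.094] [-0.09  0.46  2.3   2.36  0.04 -0.86] err 0.000
[0.453 0.109 0.094] [-0.    0.46  2.27  3.46  0.01 -1.88] err 0.000
[0.448 0.109 0.034] [-0.    0.65  2.34  3.16  0.26 -1.58] err 0.000
[0.448 0.109 0.004] [-0.    0.75  2.35  3.15  0.38 -1.57] err 0.000
[0.478 0.108 0.004] [-0.01  0.73  2.27  3.16  0.28 -1.58] err 0.000
[0.554 0.12  0.004] [ 0.02  0.73  2.07  3.34  0.08 -1.74] err 0.000
[0.59  0.119 0.004] [ 0.02  0.75  2.04  3.27  0.14 -1.67] err 0.000
[0.649 0.118 0.005] [ 0.02  0.8   1.98  3.23  0.25 -1.62] err 0.000
[0.674 0.118 0.005] [ 0.02  0.81  1.92  3.24  0.19 -1.64] err 0.000
```

Emit:
send_rows([
  [30,0,0.08,-0.06,0,0,0],
  [30,0,0.08,-0.06,0,0,0],
  [30,0,0.08,-0.06,0,0,0],
  [30,0,0.08,-0.06,0,0,0],
  [30,0,0.08,-0.06,0,0,0],
  [30,0,0.08,-0.06,0,0,0],
  [30,0,0.08,-0.06,0,0,0],
  [30,0,0.08,-0.06,0,0,0],
])

```text
clock: 20.6
tcp_pos: [0.6549, -0.082, 0.008]
ee_rot: [0.211, -0.668, 0.68, -0.216]
force: [0.2, 1.3, -0.7]
finger_gap: 0.0304
```

Emit:
send_rows([
  [30,0,0.36,-0.25,-0.05,0,0],
  [30,0,0.36,-0.25,-0.05,0,0],
  [30,0,0.37,-0.24,-0.05,0,0],
  [30,0,0.36,-0.25,-0.05,0,0],
  [30,0,0.37,-0.24,-0.05,0,0],
  [30,0,0.36,-0.24,-0.05,0,0],
])

```text
clock: 21.1
tcp_pos: [0.5884, -0.0808, 0.0075]
ee_rot: [0.2, -0.672, 0.683, -0.205]
force: [-0.3, -0.7, -0.5]
finger_gap: 0.0305
```

Run:
```python
from h import *; from fk import *
st();print(corner().round(4));pots()
e=plan([(*tp(-.10,-.098,30,.06),4),(*tp(-.165,-.06,30,.135),7),(*tp(-.17,.087,30,.135),10),(*tp(-.192,.087,26,.07),6),(*tp(-.192,.087,26,.031),4)],30)
q=sensors.state()["qpos"]
q=path([tp(-.10,-.098,30,.06),tp(-.165,-.06,30,.135),tp(-.17,.02,30,.135),tp(-.17,.087,30,.135),tp(-.192,.087,26,.07),tp(-.192,.087,26,.031)],q)
```

```text
t21.10 tcp [ 0.5884 -0.0808  0.0075] lean 33.3 F [-0.3 -0.7 -0.5] rack [-0.0511 -0.1002  0.0075] q [-0.46  0.79  2.11  2.45  0.37 -1.29]
[-0.0563 -0.1002  0.0328]
wrist R 3167 xy 0.0428 -0.0988 r 0.0310
[[30,-0.02,0.2,-0.46,-0.13,0,-0.01],[30,-0.01,0.22,-0.46,-0.12,-0.01,0],[30,-0.02,0.21,-0.46,-0.13,0,-0.01],[30,-0.01,0.22,-0.45,-0.13,-0.01,0],[30,-0.22,0.11,-0.56,0,0,0],[30,-0.22,0.11,-0.55,0,0,0],[30,-0.21,0.11,-0.56,0,0,0],[30,-0.22,0.1,-0.56,0,0,0]]
[[30,-0.22,0.11,-0.56,0,0,0],[30,-0.22,0.11,-0.55,0,0,0],[30,-0.21,0.11,-0.56,0,0,0],[30,-0.59,0.02,-0.01,0,0,0],[30,-0.59,0.01,-0.01,0,0,0],[30,-0.59,0.02,-0.01,0,0,0],[30,-0.58,0.02,-0.01,0,0,0],[30,-0.59,0.02,-0.01,0,0,0]]
[[30,-0.59,0.01,-0.01,0,0,0],[30,-0.59,0.02,-0.01,0,0,0],[30,-0.59,0.02,-0.01,0,0,0],[30,-0.59,0.01,-0.01,0,0,0],[30,-0.58,0.02,-0.01,0,0,0],[30,0,0.35,0.3,-0.11,0,0],[30,0,0.36,0.3,-0.11,0,0],[30,0,0.34,0.3,-0.11,0,0]]
[[30,0,0.35,0.31,-0.11,0,0],[30,0,0.34,0.32,-0.11,0,0],[30,0,0.34,0.31,-0.11,0,0],[30,0,0.17,0.35,0,0,0],[30,0,0.17,0.35,0,0,0],[30,0,0.17,0.35,0,0,0],[30,0,0.17,0.35,0,0,0]]
end [0.4523 0.1085 0.0054]
[ 0.543 -0.078  0.034] [-0.49  0.69  2.2   2.32  0.32 -1.19] err 0.000
[ 0.479 -0.039  0.109] [-0.47  0.45  2.33  2.06  0.25 -0.9 ] err 0.000
[0.475 0.041 0.109] [-0.22  0.45  2.34  2.57  0.19 -1.19] err 0.000
[0.476 0.108 0.109] [-0.    0.46  2.29  3.19  0.13 -1.6 ] err 0.000
[0.452 0.109 0.044] [-0.    0.64  2.35  3.16  0.3  -1.58] err 0.000
[0.452 0.109 0.005] [-0.    0.77  2.37  3.15  0.45 -1.57] err 0.000
```

Emit:
send_rows([
  [30,-0.02,0.2,-0.46,-0.13,0,0],
  [30,-0.01,0.22,-0.46,-0.12,0,0],
  [30,-0.02,0.21,-0.46,-0.13,0,0],
  [30,-0.01,0.22,-0.45,-0.13,0,0],
  [30,-0.22,0.11,-0.56,0,0,0],
  [30,-0.22,0.11,-0.55,0,0,0],
  [30,-0.21,0.11,-0.56,0,0,0],
  [30,-0.22,0.1,-0.56,0,0,0],
])

```text
clock: 21.82
tcp_pos: [0.5095, -0.0558, 0.0782]
ee_rot: [0.182, -0.677, 0.689, -0.187]
force: [-0.3, 0.2, 0.3]
finger_gap: 0.0296
```

Emit:
send_rows([
  [30,-0.22,0.11,-0.56,0,0,0],
  [30,-0.22,0.11,-0.55,0,0,0],
  [30,-0.21,0.11,-0.56,0,0,0],
  [30,-0.59,0.02,-0.01,0,0,0],
  [30,-0.59,0.01,-0.01,0,0,0],
  [30,-0.59,0.02,-0.01,0,0,0],
  [30,-0.58,0.02,-0.01,0,0,0],
  [30,-0.59,0.02,-0.01,0,0,0],
])

```text
clock: 22.48
tcp_pos: [0.481, 0.0351, 0.1098]
ee_rot: [0.183, -0.676, 0.689, -0.187]
force: [0.5, -0.9, 0.2]
finger_gap: 0.0298
```

Emit:
send_rows([
  [30,-0.59,0.01,-0.01,0,0,0],
  [30,-0.59,0.02,-0.01,0,0,0],
  [30,-0.59,0.02,-0.01,0,0,0],
  [30,-0.59,0.01,-0.01,0,0,0],
  [30,-0.58,0.02,-0.01,0,0,0],
  [30,0,0,0,0,0,0],
])

```text
clock: 22.98
tcp_pos: [0.4796, 0.1101, 0.1098]
ee_rot: [0.183, -0.677, 0.688, -0.186]
force: [-1.0, -0.1, 0.7]
finger_gap: 0.0297
```

Run:
```python
from h import *
st();print(corner().round(4));pots()
e=plan([(*tp(-.192,.087,26,.07),6),(*tp(-.192,.087,26,.031),4)],30)
```

```text
t22.98 tcp [0.4796 0.1101 0.1098] lean 30.3 F [-1.  -0.1  0.7] rack [-0.1628  0.0889  0.1098] q [ 0.01  0.47  2.27  3.23  0.13 -1.64]
[-0.1667  0.0889  0.1353]
wrist R 3464 xy 0.0427 -0.0980 r 0.0313
wrist M 1478 xy -0.1430 0.0053 r 0.0291
wrist L 5513 xy -0.1360 0.0871 r 0.0302
[[30,0.01,0.38,0.29,-0.12,0,0],[30,0.01,0.37,0.29,-0.12,0,0],[30,0,0.37,0.29,-0.11,0,0],[30,0.01,0.36,0.3,-0.12,0,0],[30,0.01,0.37,0.3,-0.12,-0.01,0],[30,0.01,0.35,0.31,-0.12,0,0],[30,0,0.17,0.35,0,0,0],[30,0,0.17,0.35,0,0,0]]
[[30,0,0.18,0.35,0,0,0],[30,0,0.17,0.35,0,0,0]]
end [0.4523 0.1085 0.0053]
```

Emit:
send_rows([
  [30,0.01,0.38,0.29,-0.12,0,0],
  [30,0.01,0.37,0.29,-0.12,0,0],
  [30,0,0.37,0.29,-0.11,0,0],
  [30,0.01,0.36,0.3,-0.12,0,0],
  [30,0.01,0.37,0.3,-0.12,0,0],
  [30,0.01,0.35,0.31,-0.12,0,0],
  [30,0,0.17,0.35,0,0,0],
  [30,0,0.17,0.35,0,0,0],
])

```text
clock: 23.7
tcp_pos: [0.4525, 0.1068, 0.0241]
ee_rot: [0.157, -0.683, 0.695, -0.16]
force: [0.6, -0.7, -0.4]
finger_gap: 0.0303
```

Emit:
send_rows([
  [30,0,0.18,0.35,0,0,0],
  [30,0,0.17,0.35,0,0,0],
  [30,0,0,0,0,0,0],
])

```text
clock: 23.95
tcp_pos: [0.4517, 0.1068, 0.0033]
ee_rot: [0.156, -0.683, 0.696, -0.159]
force: [-0.0, -0.1, -0.3]
finger_gap: 0.0304
```

Run:
```python
from h import *
st();print(corner().round(4))
e=plan([(*tp(-.162,.087,26,.031),5),(*tp(-.118,.100,26,.031),7),(*tp(-.085,.100,26,.031),4),(*tp(-.02,.100,35,.031),9)],30)
```

```text
t23.95 tcp [0.4517 0.1068 0.0033] lean 25.8 F [-0.  -0.1 -0.3] rack [-0.1907  0.0852  0.0033] q [-0.01  0.78  2.34  3.16  0.42 -1.57]
[-0.1925  0.0852  0.0291]
[[30,-0.02,-0.23,0.09,0.01,0,-0.01],[30,-0.01,-0.22,0.1,0,0,0],[30,-0.01,-0.23,0.09,0.01,-0.01,-0.01],[30,-0.02,-0.23,0.09,0.01,0,0],[30,-0.01,-0.23,0.1,0.01,0,-0.01],[30,-0.07,-0.23,0.11,0,0,0],[30,-0.08,-0.22,0.11,0,0,0],[30,-0.07,-0.23,0.11,0,0,0]]
[[30,-0.08,-0.22,0.11,0,0,0],[30,-0.07,-0.23,0.11,0,0,0],[30,-0.08,-0.22,0.11,0,0,0],[30,-0.07,-0.23,0.11,0,0,0],[30,0,-0.3,0.14,0,0,0],[30,0,-0.29,0.15,0,0,0],[30,0,-0.3,0.14,0,0,0],[30,0,-0.29,0.15,0,0,0]]
[[30,0,-0.28,0.13,0.17,0,0],[30,0,-0.27,0.14,0.16,0,0],[30,0,-0.27,0.14,0.17,0,0],[30,0,-0.27,0.15,0.16,0,0],[30,0,-0.27,0.15,0.17,0,0],[30,0,-0.27,0.15,0.17,0,0],[30,0,-0.26,0.16,0.16,0,0],[30,0,-0.26,0.17,0.17,0,0]]
[[30,0,-0.25,0.17,0.17,0,0.01]]
end [0.6285 0.1188 0.0057]
```

Emit:
send_rows([
  [30,-0.02,-0.23,0.09,0.01,0,0],
  [30,-0.01,-0.22,0.1,0,0,0],
  [30,-0.01,-0.23,0.09,0.01,0,0],
  [30,-0.02,-0.23,0.09,0.01,0,0],
  [30,-0.01,-0.23,0.1,0.01,0,0],
  [30,-0.07,-0.23,0.11,0,0,0],
  [30,-0.08,-0.22,0.11,0,0,0],
  [30,-0.07,-0.23,0.11,0,0,0],
])

```text
clock: 24.62
tcp_pos: [0.5009, 0.1139, 0.0068]
ee_rot: [0.158, -0.683, 0.695, -0.161]
force: [-2.8, -0.7, 1.3]
finger_gap: 0.0299
```

Emit:
send_rows([
  [30,-0.08,-0.22,0.11,0,0,0],
  [30,-0.07,-0.23,0.11,0,0,0],
  [30,-0.08,-0.22,0.11,0,0,0],
  [30,-0.07,-0.23,0.11,0,0,0],
])

```text
clock: 24.95
tcp_pos: [0.5266, 0.121, 0.0066]
ee_rot: [0.158, -0.683, 0.695, -0.161]
force: [-2.7, -0.7, 2.1]
finger_gap: 0.03
```

Run:
```python
from h import *
st();print(corner().round(4));pots(("wrist","side"))
e=plan([(*tp(-.085,.100,26,.031),4),(*tp(-.02,.100,35,.031),9)],30)
```

```text
t24.95 tcp [0.5266 0.121  0.0066] lean 26.1 F [-2.7 -0.7  2.1] rack [-0.116   0.1006  0.0066] q [ 0.03  0.74  2.14  3.26  0.2  -1.64]
[-0.118   0.1006  0.0324]
wrist M 893 xy -0.1402 -0.0067 r 0.0222
wrist L 2346 xy -0.0919 0.1007 r 0.0310
side R 186 xy 0.0398 -0.0963 r 0.0304
side L 391 xy -0.0915 0.1083 r 0.0317
[[30,0.01,-0.27,0.15,-0.01,0,0],[30,0,-0.27,0.16,-0.01,-0.01,-0.01],[30,0.01,-0.27,0.15,-0.02,0,0],[30,0,-0.27,0.15,-0.01,-0.01,0],[30,0,-0.28,0.13,0.17,0,0],[30,0,-0.27,0.14,0.16,0,0],[30,0,-0.27,0.14,0.17,0,0],[30,0,-0.27,0.15,0.17,0,0]]
[[30,0,-0.27,0.15,0.16,0,0],[30,0,-0.27,0.16,0.17,0,0],[30,0,-0.26,0.16,0.17,0,0],[30,0,-0.26,0.16,0.16,0,0],[30,0,-0.25,0.17,0.17,0,0]]
end [0.6285 0.1189 0.0059]
```

Emit:
send_rows([
  [30,0.01,-0.27,0.15,-0.01,0,0],
  [30,0,-0.27,0.16,-0.01,0,0],
  [30,0.01,-0.27,0.15,-0.02,0,0],
  [30,0,-0.27,0.15,-0.01,0,0],
  [30,0,-0.28,0.13,0.17,0,0],
  [30,0,-0.27,0.14,0.16,0,0],
  [30,0,-0.27,0.14,0.17,0,0],
  [30,0,-0.27,0.15,0.17,0,0],
])

```text
clock: 25.72
tcp_pos: [0.5879, 0.119, 0.0047]
ee_rot: [0.18, -0.677, 0.689, -0.184]
force: [-3.7, 0.4, 1.7]
finger_gap: 0.0301
```

Emit:
send_rows([
  [30,0,-0.27,0.15,0.16,0,0],
  [30,0,-0.27,0.16,0.17,0,0],
  [30,0,-0.26,0.16,0.17,0,0],
  [30,0,-0.26,0.16,0.16,0,0],
  [30,0,-0.25,0.17,0.17,0,0],
  [30,0,0,0,0,0,0],
])

```text
clock: 26.22
tcp_pos: [0.6279, 0.1182, 0.0051]
ee_rot: [0.21, -0.668, 0.68, -0.215]
force: [-0.3, 0.5, -0.0]
finger_gap: 0.0298
```

Emit:
send_rows([
  [30,0,-0.07,0.05,0,0,0],
  [30,0,-0.07,0.05,0,0,0],
  [30,0,-0.07,0.05,0,0,0],
  [30,0,-0.07,0.05,0,0,0],
  [30,0,0,0,0,0,0],
])

```text
clock: 26.63
tcp_pos: [0.6354, 0.1182, 0.0052]
ee_rot: [0.209, -0.669, 0.681, -0.214]
force: [-1.1, -0.2, -0.8]
finger_gap: 0.03
```

Run:
```python
from h import *
st();print(corner().round(4))
```

```text
t26.63 tcp [0.6354 0.1182 0.0052] lean 34.8 F [-1.1 -0.2 -0.8] rack [-0.0072  0.0995  0.0052] q [ 0.02  0.81  1.99  3.24  0.26 -1.63]
[-0.0131  0.0995  0.0304]
```

Emit:
send_rows([
  [30,0,-0.07,0.05,0,0,0],
  [30,0,-0.07,0.05,0,0,0],
  [30,0,-0.07,0.05,0,0,0],
  [30,0,0,0,0,0,0],
])

```text
clock: 26.97
tcp_pos: [0.642, 0.1181, 0.0051]
ee_rot: [0.21, -0.669, 0.681, -0.214]
force: [-1.0, 0.2, -1.1]
finger_gap: 0.0299
```

Emit:
send_rows([
  [30,0,-0.07,0.05,0,0,0],
  [30,0,-0.07,0.05,0,0,0],
  [30,0,0,0,0,0,0],
])

```text
clock: 27.22
tcp_pos: [0.6462, 0.118, 0.0051]
ee_rot: [0.209, -0.669, 0.681, -0.214]
force: [-0.9, -0.8, -0.3]
finger_gap: 0.0298
```

Emit:
send_rows([
  [30,0,-0.07,0.05,0,0,0],
  [30,0,-0.07,0.05,0,0,0],
  [30,0,0,0,0,0,0],
])

```text
clock: 27.47
tcp_pos: [0.6505, 0.1179, 0.005]
ee_rot: [0.209, -0.669, 0.681, -0.214]
force: [-0.4, 0.5, 0.4]
finger_gap: 0.0302
```

Emit:
send_rows([
  [30,0,-0.07,0.05,0,0,0],
  [30,0,-0.07,0.05,0,0,0],
  [30,0,0,0,0,0,0],
])

```text
clock: 27.72
tcp_pos: [0.6541, 0.1179, 0.0047]
ee_rot: [0.209, -0.669, 0.681, -0.214]
force: [-2.9, -0.3, 0.0]
finger_gap: 0.03
```

Emit:
send_rows([
  [30,0,-0.08,0.04,0,0,0],
  [30,0,-0.08,0.04,0,0,0],
  [30,0,0,0,0,0,0],
])

```text
clock: 27.97
tcp_pos: [0.6572, 0.1179, 0.0047]
ee_rot: [0.208, -0.669, 0.681, -0.213]
force: [-5.8, -0.1, 1.1]
finger_gap: 0.0302
```

Emit:
send_rows([
  [30,0,-0.08,0.03,0,0,0],
  [30,0,0,0,0,0,0],
])

```text
clock: 28.13
tcp_pos: [0.6584, 0.1179, 0.0048]
ee_rot: [0.208, -0.669, 0.681, -0.212]
force: [-4.9, -0.4, 1.3]
finger_gap: 0.0298
```

Emit:
send_rows([
  [30,0,-0.08,0.04,0,0,0],
  [30,0,-0.04,0.02,0,0,0],
  [30,0,0,0,0,0,0],
])

```text
clock: 28.38
tcp_pos: [0.6604, 0.1179, 0.0046]
ee_rot: [0.207, -0.67, 0.681, -0.211]
force: [-8.5, -0.0, 2.6]
finger_gap: 0.0303
```

Emit:
send_rows([
  [30,0,-0.02,0.01,0,0,0],
  [30,0,0,0,0,0,0],
  [30,0,0,0,0,0,0],
  [30,0,0,0,0,0,0],
])

```text
clock: 28.72
tcp_pos: [0.6605, 0.1179, 0.0046]
ee_rot: [0.206, -0.67, 0.681, -0.211]
force: [-8.6, 0.3, 3.3]
finger_gap: 0.03
```

Emit:
send_rows([
  [30,0,0,0,0,0,0],
  [30,0,0,0,0,0,0],
  [30,0,0,0,0,0,0],
  [30,0,0,0,0,0,0],
])

```text
clock: 29.05
tcp_pos: [0.6605, 0.118, 0.0046]
ee_rot: [0.206, -0.67, 0.681, -0.211]
force: [-8.0, -0.7, 2.8]
finger_gap: 0.0299
```

Emit:
send_rows([
  [30,0,0.08,-0.06,0,0,0],
  [30,0,0.08,-0.06,0,0,0],
  [30,0,0.08,-0.06,0,0,0],
  [30,0,0.08,-0.06,0,0,0],
  [30,0,0.08,-0.06,0,0,0],
  [30,0,0.08,-0.06,0,0,0],
  [30,0,0.08,-0.06,0,0,0],
  [30,0,0.08,-0.06,0,0,0],
])

```text
clock: 29.72
tcp_pos: [0.6454, 0.118, 0.008]
ee_rot: [0.21, -0.668, 0.68, -0.215]
force: [-0.7, -0.3, 0.2]
finger_gap: 0.0296
```

Emit:
send_rows([
  [30,0,0.36,-0.25,-0.05,0,0],
  [30,0,0.36,-0.25,-0.05,0,0],
  [30,0,0.37,-0.24,-0.05,0,0],
  [30,0,0.36,-0.25,-0.05,0,0],
  [30,0,0.37,-0.24,-0.05,0,0],
  [30,0,0.36,-0.24,-0.05,0,0],
])

```text
clock: 30.22
tcp_pos: [0.5772, 0.1193, 0.0071]
ee_rot: [0.198, -0.672, 0.684, -0.203]
force: [0.3, 0.9, 1.1]
finger_gap: 0.0296
```

Run:
```python
from h import *; from fk import *
st();print(corner().round(4));pots()
e=plan([(*tp(-.105,.1,30,.06),4),(*tp(-.16,.06,30,.135),7),(*tp(-.17,.004,30,.135),5)],30)
q=sensors.state()["qpos"]
q=path([tp(-.105,.1,30,.06),tp(-.16,.06,30,.135),tp(-.17,.004,30,.135),tp(-.205,.004,24,.07),tp(-.207,.004,23,.031),tp(-.178,.004,23),tp(-.1,0,26),tp(-.055,0,28),tp(-.02,0,35),tp(.02,0,35)],q)
```

```text
t30.22 tcp [0.5772 0.1193 0.0071] lean 32.9 F [0.3 0.9 1.1] rack [-0.0654  0.0997  0.0071] q [ 0.03  0.79  2.11  3.23  0.32 -1.61]
[-0.0704  0.0997  0.0324]
wrist M 100 xy -0.1404 0.0095 r 0.0097
wrist L 1517 xy 0.0320 0.1006 r 0.0303
[[30,0,0.12,-0.41,-0.11,0,0],[30,0,0.13,-0.42,-0.11,-0.01,0],[30,0,0.14,-0.41,-0.11,0,-0.01],[30,-0.01,0.14,-0.4,-0.11,-0.01,0],[30,0.23,0.06,-0.53,0,0,0],[30,0.23,0.06,-0.53,0,0,0],[30,0.23,0.05,-0.53,0,0,0],[30,0.23,0.06,-0.53,0,0,0]]
[[30,0.23,0.06,-0.53,0,0,0],[30,0.22,0.06,-0.52,0,0,0],[30,0.23,0.05,-0.53,0,0,0],[30,0.45,0.07,-0.04,0,0,0],[30,0.45,0.07,-0.04,0,0,0],[30,0.45,0.07,-0.04,0,0,0],[30,0.44,0.07,-0.04,0,0,0],[30,0.45,0.07,-0.04,0,0,0]]
end [0.4749 0.0253 0.1094]
[0.541 0.12  0.034] [ 0.03  0.69  2.17  3.23  0.24 -1.62] err 0.000
[0.486 0.081 0.109] [-0.09  0.46  2.29  2.87  0.14 -1.36] err 0.000
[0.475 0.025 0.109] [-0.28  0.45  2.34  2.46  0.21 -1.13] err 0.000
[0.437 0.026 0.044] [-0.28  0.63  2.41  2.8   0.32 -1.49] err 0.000
[0.435 0.026 0.005] [-0.28  0.76  2.43  2.9   0.45 -1.6 ] err 0.000
[0.464 0.025 0.004] [-0.26  0.74  2.34  2.86  0.34 -1.53] err 0.000
[0.543 0.02  0.004] [-0.23  0.74  2.17  2.73  0.23 -1.36] err 0.000
[0.589 0.019 0.004] [-0.21  0.75  2.08  2.65  0.19 -1.26] err 0.000
[0.627 0.019 0.005] [-0.21  0.8   2.07  2.82  0.35 -1.42] err 0.000
[0.667 0.018 0.005] [-0.19  0.8   1.97  2.73  0.26 -1.32] err 0.000
```

Emit:
send_rows([
  [30,0,0.12,-0.41,-0.11,0,0],
  [30,0,0.13,-0.42,-0.11,0,0],
  [30,0,0.14,-0.41,-0.11,0,0],
  [30,-0.01,0.14,-0.4,-0.11,0,0],
  [30,0.23,0.06,-0.53,0,0,0],
  [30,0.23,0.06,-0.53,0,0,0],
  [30,0.23,0.05,-0.53,0,0,0],
  [30,0.23,0.06,-0.53,0,0,0],
])

```text
clock: 30.93
tcp_pos: [0.5131, 0.0975, 0.0792]
ee_rot: [0.183, -0.676, 0.688, -0.187]
force: [0.4, -0.6, 0.2]
finger_gap: 0.0299
```

Emit:
send_rows([
  [30,0.23,0.06,-0.53,0,0,0],
  [30,0.22,0.06,-0.52,0,0,0],
  [30,0.23,0.05,-0.53,0,0,0],
  [30,0.45,0.07,-0.04,0,0,0],
  [30,0.45,0.07,-0.04,0,0,0],
  [30,0.45,0.07,-0.04,0,0,0],
  [30,0.44,0.07,-0.04,0,0,0],
  [30,0.45,0.07,-0.04,0,0,0],
])

```text
clock: 31.6
tcp_pos: [0.4784, 0.0247, 0.1107]
ee_rot: [0.183, -0.676, 0.688, -0.188]
force: [0.3, -0.2, 0.4]
finger_gap: 0.03
```

Run:
```python
from h import *; from fk import *
st();print(corner().round(4));pots(("wrist","side"));guard()
e=plan([(*tp(-.198,.003,22,.08),9),(*tp(-.199,.003,22,.031),5)],30)
path([tp(-.198,.003,22,.08),tp(-.199,.003,22,.031)],sensors.state()["qpos"])
```

```text
t31.60 tcp [0.4784 0.0247 0.1107] lean 30.4 F [ 0.3 -0.2  0.4] rack [-0.1627  0.0036  0.1107] q [-0.27  0.46  2.32  2.47  0.2  -1.13]
[-0.1666  0.0036  0.1362]
wrist R 3460 xy 0.0424 -0.0985 r 0.0313
wrist M 3745 xy -0.1455 0.0024 r 0.0289
wrist L 3527 xy 0.0329 0.0989 r 0.0316
side R 175 xy 0.0409 -0.0963 r 0.0314
side M 363 xy -0.1513 0.0061 r 0.0303
side L 434 xy 0.0322 0.1032 r 0.0322
scene 673 ang med 61.7 [60.4 62.5] zmax 0.2632 lip r 0.13
side 108 ang med 60.0 [58.5 61.5] zmax 0.2601 lip r 0.129
[[30,0,0.26,0.14,-0.16,0,0],[30,0.01,0.26,0.14,-0.15,-0.01,0],[30,0,0.26,0.14,-0.16,0,-0.01],[30,0.01,0.26,0.15,-0.15,0,0],[30,0,0.25,0.15,-0.16,-0.01,0],[30,0.01,0.25,0.16,-0.16,0,0],[30,0,0.25,0.16,-0.15,0,-0.01],[30,0,0.24,0.16,-0.16,0,0]]
[[30,0.01,0.24,0.17,-0.15,-0.01,0],[30,0,0.16,0.36,0,0,0],[30,0,0.15,0.36,0,0,0],[30,0,0.16,0.36,0,0,0],[30,0,0.15,0.36,0,0,0],[30,0,0.16,0.36,0,0,0]]
end [0.4422 0.0247 0.0052]
[0.443 0.025 0.054] [-0.27  0.57  2.35  2.59  0.18 -1.27] err 0.000
[0.442 0.025 0.005] [-0.27  0.74  2.39  2.88  0.37 -1.56] err 0.000
```

Guard and the first two pots are holding. Now the middle pot.

Emit:
send_rows([
  [30,0,0.26,0.14,-0.16,0,0],
  [30,0.01,0.26,0.14,-0.15,0,0],
  [30,0,0.26,0.14,-0.16,0,0],
  [30,0.01,0.26,0.15,-0.15,0,0],
  [30,0,0.25,0.15,-0.16,0,0],
  [30,0.01,0.25,0.16,-0.16,0,0],
  [30,0,0.25,0.16,-0.15,0,0],
  [30,0,0.24,0.16,-0.16,0,0],
])

```text
clock: 32.47
tcp_pos: [0.4465, 0.0252, 0.059]
ee_rot: [0.138, -0.687, 0.699, -0.141]
force: [-0.6, -0.4, 0.3]
finger_gap: 0.03
```

Emit:
send_rows([
  [30,0,0.24,0.17,-0.15,0,0],
  [30,0,0.16,0.36,0,0,0],
  [30,0,0.15,0.36,0,0,0],
  [30,0,0.16,0.36,0,0,0],
  [30,0,0.15,0.36,0,0,0],
  [30,0,0.14,0.3,0,0,0],
  [30,0,0,0,0,0,0],
])

```text
clock: 33.05
tcp_pos: [0.4411, 0.0251, 0.0044]
ee_rot: [0.132, -0.688, 0.701, -0.135]
force: [-0.0, 0.2, 0.1]
finger_gap: 0.0301
```

Run:
```python
from h import *
st();print(corner().round(4))
e=plan([(*tp(-.178,.003,22,.031),4),(*tp(-.10,.001,27,.031),12),(*tp(-.02,.0,35,.031),10)],30)
```

```text
t33.05 tcp [0.4411 0.0251 0.0044] lean 21.8 F [-0.   0.2  0.1] rack [-0.2     0.0034  0.0044] q [-0.27  0.75  2.36  2.87  0.34 -1.55]
[-0.2     0.0034  0.0302]
[[30,0,-0.21,0.07,0.01,0,-0.01],[30,0.01,-0.21,0.08,0.01,-0.01,0],[30,0,-0.21,0.07,0.01,0,-0.01],[30,0,-0.2,0.08,0.01,0,0],[30,0.01,-0.25,0.1,0.07,0,0],[30,0,-0.25,0.1,0.07,0,0],[30,0.01,-0.24,0.1,0.07,0,0],[30,0.01,-0.25,0.11,0.07,0,0]]
[[30,0,-0.25,0.11,0.07,0,0],[30,0.01,-0.24,0.11,0.07,0,0],[30,0.01,-0.24,0.11,0.07,0,0],[30,0,-0.25,0.11,0.07,0,0],[30,0.01,-0.24,0.11,0.07,0,0],[30,0.01,-0.24,0.12,0.06,0,0],[30,0.01,-0.24,0.12,0.07,0,0],[30,0,-0.24,0.12,0.07,0,0]]
[[30,0,-0.3,0.15,0.13,0,0],[30,0.01,-0.3,0.15,0.14,0,0],[30,0,-0.29,0.16,0.13,0,0],[30,0.01,-0.29,0.16,0.13,0,0],[30,0,-0.29,0.17,0.14,0,0],[30,0,-0.29,0.17,0.13,0,0],[30,0.01,-0.29,0.17,0.14,0,0],[30,0,-0.28,0.18,0.13,0,0]]
[[30,0.01,-0.28,0.18,0.13,0,0],[30,0,-0.28,0.18,0.14,-0.01,0]]
end [0.6269 0.0188 0.006 ]
```

Emit:
send_rows([
  [30,0,-0.21,0.07,0.01,0,0],
  [30,0.01,-0.21,0.08,0.01,0,0],
  [30,0,-0.21,0.07,0.01,0,0],
  [30,0,-0.2,0.08,0.01,0,0],
  [30,0.01,-0.25,0.1,0.07,0,0],
  [30,0,-0.25,0.1,0.07,0,0],
  [30,0.01,-0.24,0.1,0.07,0,0],
  [30,0.01,-0.25,0.11,0.07,0,0],
])

```text
clock: 33.72
tcp_pos: [0.4907, 0.0234, 0.0072]
ee_rot: [0.145, -0.686, 0.698, -0.148]
force: [-2.3, 0.9, 1.7]
finger_gap: 0.0302
```

Emit:
send_rows([
  [30,0,-0.25,0.11,0.07,0,0],
  [30,0.01,-0.24,0.11,0.07,0,0],
  [30,0.01,-0.24,0.11,0.07,0,0],
  [30,0,-0.25,0.11,0.07,0,0],
  [30,0.01,-0.24,0.11,0.07,0,0],
  [30,0.01,-0.24,0.12,0.06,0,0],
  [30,0.01,-0.24,0.12,0.07,0,0],
  [30,0,-0.24,0.12,0.07,0,0],
])

```text
clock: 34.38
tcp_pos: [0.5449, 0.021, 0.0073]
ee_rot: [0.164, -0.681, 0.693, -0.168]
force: [-2.2, -0.3, -0.4]
finger_gap: 0.0298
```

Run:
```python
from h import *
st();print(corner().round(4));pots()
e=plan([(*tp(-.02,.0,35,.031),10)],30)
```

```text
t34.38 tcp [0.5449 0.021  0.0073] lean 27.2 F [-2.2 -0.3 -0.4] rack [-0.0961  0.0009  0.0073] q [-0.22  0.75  2.16  2.75  0.25 -1.38]
[-0.0987  0.0009  0.0329]
wrist R 1566 xy 0.0310 -0.0978 r 0.0274
wrist M 3088 xy -0.0725 0.0015 r 0.0309
wrist L 2427 xy 0.0288 0.1006 r 0.0300
[[30,0,-0.28,0.15,0.13,0,0],[30,0,-0.28,0.16,0.12,0,0],[30,0.01,-0.28,0.16,0.13,-0.01,0],[30,0,-0.28,0.17,0.13,0,0],[30,0,-0.27,0.17,0.12,0,-0.01],[30,0,-0.27,0.17,0.13,0,0],[30,0.01,-0.27,0.17,0.13,-0.01,0],[30,0,-0.27,0.18,0.12,0,0]]
[[30,0,-0.26,0.19,0.13,0,0],[30,0,-0.26,0.18,0.13,0,0]]
end [0.6269 0.0189 0.0059]
```

Emit:
send_rows([
  [30,0,-0.28,0.15,0.13,0,0],
  [30,0,-0.28,0.16,0.12,0,0],
  [30,0.01,-0.28,0.16,0.13,0,0],
  [30,0,-0.28,0.17,0.13,0,0],
  [30,0,-0.27,0.17,0.12,0,0],
  [30,0,-0.27,0.17,0.13,0,0],
  [30,0.01,-0.27,0.17,0.13,0,0],
  [30,0,-0.27,0.18,0.12,0,0],
])

```text
clock: 35.1
tcp_pos: [0.6091, 0.0194, 0.0058]
ee_rot: [0.2, -0.671, 0.683, -0.205]
force: [-2.9, 0.2, 1.4]
finger_gap: 0.0296
```

Emit:
send_rows([
  [30,0,-0.26,0.19,0.13,0,0],
  [30,0,-0.26,0.18,0.13,0,0],
  [30,0,0,0,0,0,0],
])

```text
clock: 35.35
tcp_pos: [0.6264, 0.0189, 0.0054]
ee_rot: [0.21, -0.668, 0.68, -0.215]
force: [-0.2, 0.4, 0.2]
finger_gap: 0.03
```

Emit:
send_rows([
  [30,0,-0.07,0.05,0,0,0],
  [30,0,-0.07,0.05,0,0,0],
  [30,0,-0.07,0.05,0,0,0],
  [30,0,-0.07,0.05,0,0,0],
  [30,0,0,0,0,0,0],
])

```text
clock: 35.77
tcp_pos: [0.6335, 0.0189, 0.0054]
ee_rot: [0.209, -0.669, 0.681, -0.214]
force: [-0.7, -0.3, 0.2]
finger_gap: 0.0296
```

Emit:
send_rows([
  [30,0,-0.07,0.05,0,0,0],
  [30,0,-0.07,0.05,0,0,0],
  [30,0,0,0,0,0,0],
])

```text
clock: 36.02
tcp_pos: [0.638, 0.0188, 0.0054]
ee_rot: [0.209, -0.669, 0.681, -0.214]
force: [-1.1, 0.3, -0.1]
finger_gap: 0.0303
```

Emit:
send_rows([
  [30,0,-0.07,0.05,0,0,0],
  [30,0,-0.07,0.05,0,0,0],
  [30,0,0,0,0,0,0],
])

```text
clock: 36.27
tcp_pos: [0.6423, 0.0187, 0.0053]
ee_rot: [0.209, -0.669, 0.681, -0.214]
force: [-0.9, -0.1, -0.4]
finger_gap: 0.03
```

Emit:
send_rows([
  [30,0,-0.07,0.05,0,0,0],
  [30,0,-0.07,0.05,0,0,0],
  [30,0,0,0,0,0,0],
])

```text
clock: 36.52
tcp_pos: [0.6466, 0.0187, 0.0052]
ee_rot: [0.209, -0.669, 0.681, -0.214]
force: [-1.1, -0.8, -0.3]
finger_gap: 0.0299
```

Emit:
send_rows([
  [30,0,-0.07,0.05,0,0,0],
  [30,0,-0.07,0.05,0,0,0],
  [30,0,0,0,0,0,0],
])

```text
clock: 36.77
tcp_pos: [0.6509, 0.0186, 0.0052]
ee_rot: [0.209, -0.669, 0.681, -0.214]
force: [-0.4, 0.2, 0.3]
finger_gap: 0.0301
```

Emit:
send_rows([
  [30,0,-0.07,0.05,0,0,0],
  [30,0,-0.07,0.05,0,0,0],
  [30,0,0,0,0,0,0],
])

```text
clock: 37.02
tcp_pos: [0.6552, 0.0185, 0.0051]
ee_rot: [0.209, -0.669, 0.681, -0.214]
force: [-0.1, 0.1, -0.4]
finger_gap: 0.0298
```

Emit:
send_rows([
  [30,0,-0.07,0.05,0,0,0],
  [30,0,-0.07,0.05,0,0,0],
  [30,0,0,0,0,0,0],
])

```text
clock: 37.27
tcp_pos: [0.6595, 0.0184, 0.005]
ee_rot: [0.209, -0.669, 0.681, -0.214]
force: [-0.5, -0.2, 0.9]
finger_gap: 0.0304
```

Emit:
send_rows([
  [30,0,-0.07,0.04,0,0,0],
  [30,0,-0.07,0.04,0,0,0],
  [30,0,0,0,0,0,0],
])

```text
clock: 37.52
tcp_pos: [0.6635, 0.0184, 0.0054]
ee_rot: [0.209, -0.669, 0.681, -0.214]
force: [-0.3, -0.2, -0.4]
finger_gap: 0.0298
```

Emit:
send_rows([
  [30,0,-0.07,0.05,0,0,0],
  [30,0,-0.07,0.05,0,0,0],
  [30,0,0,0,0,0,0],
])

```text
clock: 37.77
tcp_pos: [0.6668, 0.0184, 0.005]
ee_rot: [0.209, -0.669, 0.681, -0.213]
force: [-2.0, 0.2, 0.1]
finger_gap: 0.0305
```

Emit:
send_rows([
  [30,0,-0.07,0.04,0,0,0],
  [30,0,0,0,0,0,0],
])

```text
clock: 37.93
tcp_pos: [0.6683, 0.0184, 0.0049]
ee_rot: [0.208, -0.669, 0.681, -0.213]
force: [-5.1, 0.1, 0.5]
finger_gap: 0.03
```

Emit:
send_rows([
  [30,0,-0.08,0.04,0,0,0],
  [30,0,-0.08,0.04,0,0,0],
  [30,0,0,0,0,0,0],
])

```text
clock: 38.18
tcp_pos: [0.6715, 0.0183, 0.0049]
ee_rot: [0.207, -0.669, 0.681, -0.212]
force: [-6.1, -0.5, 0.8]
finger_gap: 0.03
```

Emit:
send_rows([
  [30,0,-0.07,0.03,0,0,0],
  [30,0,0,0,0,0,0],
])

```text
clock: 38.35
tcp_pos: [0.6726, 0.0184, 0.0049]
ee_rot: [0.207, -0.669, 0.681, -0.212]
force: [-6.7, 0.1, 1.2]
finger_gap: 0.03
```

Emit:
send_rows([
  [30,0,-0.06,0.03,0,0,0],
  [30,0,0,0,0,0,0],
  [30,0,0,0,0,0,0],
  [30,0,0,0,0,0,0],
])

```text
clock: 38.68
tcp_pos: [0.6735, 0.0184, 0.0049]
ee_rot: [0.207, -0.669, 0.682, -0.211]
force: [-8.2, -0.3, 1.9]
finger_gap: 0.0304
```

Emit:
send_rows([
  [30,0,0,0,0,0,0],
  [30,0,0,0,0,0,0],
  [30,0,0,0,0,0,0],
  [30,0,0,0,0,0,0],
])

```text
clock: 39.02
tcp_pos: [0.6735, 0.0184, 0.0049]
ee_rot: [0.207, -0.669, 0.682, -0.211]
force: [-8.1, -0.3, 1.8]
finger_gap: 0.0299
```

Emit:
send_rows([
  [30,0,0.08,-0.06,0,0,0],
  [30,0,0.08,-0.06,0,0,0],
  [30,0,0.08,-0.06,0,0,0],
  [30,0,0.08,-0.06,0,0,0],
  [30,0,0.08,-0.06,0,0,0],
  [30,0,0.08,-0.06,0,0,0],
  [30,0,0.08,-0.06,0,0,0],
  [30,0,0.08,-0.06,0,0,0],
])

```text
clock: 39.68
tcp_pos: [0.6581, 0.0184, 0.0081]
ee_rot: [0.21, -0.668, 0.68, -0.215]
force: [0.1, -0.1, -0.1]
finger_gap: 0.0303
```

Emit:
send_rows([
  [30,0,0.36,-0.25,-0.05,0,0],
  [30,0,0.36,-0.25,-0.05,0,0],
  [30,0,0.37,-0.24,-0.05,0,0],
  [30,0,0.36,-0.25,-0.05,0,0],
  [30,0,0.37,-0.24,-0.05,0,0],
  [30,0,0.36,-0.24,-0.05,0,0],
])

```text
clock: 40.18
tcp_pos: [0.5898, 0.0198, 0.0073]
ee_rot: [0.198, -0.672, 0.684, -0.203]
force: [-0.3, 0.6, 0.3]
finger_gap: 0.0296
```

Run:
```python
from h import *
st();print(corner().round(4));pots()
e=plan([(*tp(-.12,0,30,.07),5),(*tp(-.18,0,28,.15),6)],30)
```

```text
t40.18 tcp [0.5898 0.0198 0.0073] lean 32.9 F [-0.3  0.6  0.3] rack [-0.0512  0.0004  0.0073] q [-0.22  0.79  2.12  2.82  0.34 -1.44]
[-0.0562  0.0004  0.0326]
wrist R 4415 xy 0.0426 -0.0979 r 0.0309
wrist M 3705 xy 0.0466 0.0010 r 0.0310
wrist L 4668 xy 0.0329 0.0999 r 0.0311
[[30,0.01,0.25,-0.52,-0.09,0,0],[30,0,0.26,-0.52,-0.09,-0.01,-0.01],[30,0.01,0.27,-0.52,-0.09,0,0],[30,0.01,0.27,-0.52,-0.08,0,0],[30,0,0.27,-0.51,-0.09,-0.01,-0.01],[30,0,0.09,-0.66,-0.06,0,0],[30,0,0.08,-0.67,-0.05,0,0],[30,0,0.1,-0.66,-0.06,0,0]]
[[30,0,0.1,-0.67,-0.05,0,0],[30,0,0.1,-0.66,-0.06,0,0],[30,0,0.1,-0.66,-0.06,0,0]]
end [0.4639 0.0214 0.1243]
```

Emit:
send_rows([
  [30,0,0.25,-0.52,-0.09,0,0],
  [30,0,0.26,-0.52,-0.09,0,0],
  [30,0,0.27,-0.52,-0.09,0,0],
  [30,0,0.27,-0.52,-0.08,0,0],
  [30,0,0.27,-0.51,-0.09,0,0],
  [30,0,0.09,-0.66,-0.06,0,0],
  [30,0,0.08,-0.67,-0.05,0,0],
  [30,0,0.1,-0.66,-0.06,0,0],
])

```text
clock: 40.9
tcp_pos: [0.4969, 0.0214, 0.0856]
ee_rot: [0.177, -0.678, 0.69, -0.181]
force: [0.1, 0.4, 0.1]
finger_gap: 0.0301
```

Emit:
send_rows([
  [30,0,0.1,-0.67,-0.05,0,0],
  [30,0,0.1,-0.66,-0.06,0,0],
  [30,0,0.1,-0.66,-0.06,0,0],
  [30,0,0,0,0,0,0],
  [30,0,0,0,0,0,0],
])

```text
clock: 41.32
tcp_pos: [0.4732, 0.0228, 0.1182]
ee_rot: [0.174, -0.679, 0.691, -0.176]
force: [0.4, 0.1, -0.4]
finger_gap: 0.03
```

Run:
```python
from h import *
st();pots(("wrist","side"));guard()
c=capture("side");save("end",c["color"])
```

```text
t41.32 tcp [0.4732 0.0228 0.1182] lean 28.6 F [ 0.4  0.1 -0.4] rack [-0.1679  0.0016  0.1182] q [-0.28  0.42  2.3   2.05  0.14 -0.71]
wrist R 3306 xy 0.0418 -0.0984 r 0.0305
wrist M 3116 xy 0.0448 0.0014 r 0.0309
wrist L 3511 xy 0.0331 0.1007 r 0.0313
side R 189 xy 0.0366 -0.0963 r 0.0304
side M 211 xy 0.0443 0.0033 r 0.0301
side L 423 xy 0.0323 0.1021 r 0.0315
scene 667 ang med 61.7 [60.3 62.4] zmax 0.264 lip r 0.131
side 112 ang med 60.1 [58.5 61.5] zmax 0.2602 lip r 0.129
```

View pics/end.png

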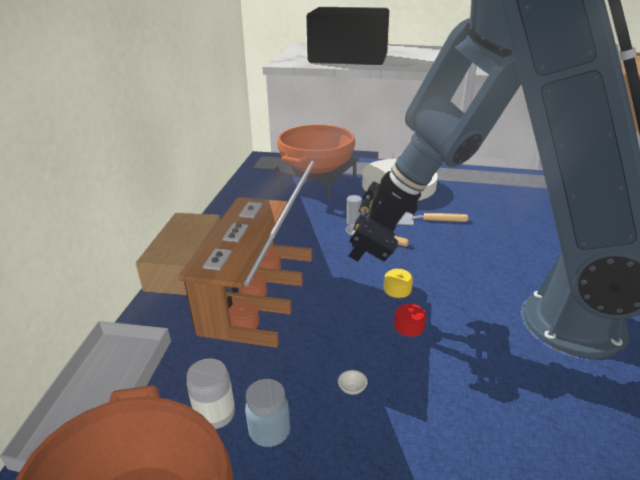

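The last side view shows the pots in their bays (one at 245,315), the guard raised from (248,280) to (310,165), and the decoys, dish and jars where they were. The arm is clear of everything.

```bash
python3 -c "
from plant import sign_off
print(sign_off())"
```

```text
the job is handed in; nothing more can be done
None
```

The job is done and handed in, at about 41 s of the 72 s allowed. The guard is up and all three pots are home in the order asked.

- **Guard:** I lifted it from below by its lip, backed off, and it stayed put. My last readings were 60.1° (side camera) and 61.7° (scene camera, which reads slightly high because it sees the plate's top face).
- **Pots:** I pushed them in stud order: one stud (right bay), two (left bay), three (middle bay). Each was eased onto its bumper in about 2 mm steps, held at about 8 N for roughly 0.6–0.7 s, then backed off slowly. They ended with their centres 42, 33 and 45 mm behind the ledge's front edge (right, left, middle), close to mid-bay. The side camera put the right one about 5 mm less deep, but it was partly hidden.
- **Bystanders:** in the last side picture, the dish, jar, can, spoon, and the red and yellow pots look undisturbed. I checked these by eye only.

**What went wrong:** the visible finger ends were about 24 mm short of the reported TCP. Because of this, my first push on the right pot rode on its lid, pressing down with about 5–8 N and dragging it some 40 mm forward. It stayed upright, and I backed off, corrected for the offset and pushed it properly after that.

I viewed nine pictures.

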